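# Ready the carving machine and start it

## Robot

A 6-joint arm with a two-finger parallel gripper is mounted at the origin on the work surface. World frame = base frame: x ahead of the robot, y to its left, z up, the work surface at z = 0. Lengths are in m, angles in degrees, forces in N, time in s.
With the tool pointing down it reaches from about 0.3 to 1 m from the base axis. Payload 5.1 kg.
Tool frame: the origin (TCP) lies midway between the tips of the shut fingers; the grasp point (between the pads) lies 19 mm behind it; z points along the fingers, y is the direction in which the jaws open and shut (so a half turn about z gives the same grasp; the last joint's range is limited). The gripper opens to 95 mm and grips with 3 to 60 N. Pads are 20 mm wide; open, the fingers measure 119 mm over their backs; the gripper's body (75 mm by 180 mm) begins 59 mm behind the grasp point.
Start: joints at [-73.258, 7.093, 94.555, -0, 78.352, -4.733], TCP at [0.238, -0.605, 0.215] pointing down, gripper open.
Joint ranges: [-149.61, 149.61], [-58.7, 133.49], [1.44, 155.28], [-77.14, 257.14], [18.33, 153.61], [-166.67, 166.67]. Speed limits (degrees/s): [147.25, 147.25, 180, 180, 180, 180].

## Interface

Orientations are given as a 3x3 rotation matrix whose columns are the frame's x, y, z axes.
In Python, from cell import env gives the robot as it stands. The module is installed in compiled form; this text tells all that it offers.
- The arm moves only by the tool carry_out, never from a script. Its argument "rows" is text: rows parted by semicolons, each of 7 numbers parted by spaces: the shift along the tool's x, y, z in m, then the turn, a rotation vector about the tool's x, y, z in degrees, then the opening in per cent of the stroke, from 0 (shut) to 100 (fully open). In form: tx ty tz wx wy wz jaw; .... A call has 1 to 10 rows; each row shifts and turns the commanded pose from where the row before left it, along the tool's axes as they then stand; what a row does not reach is not made up. A row lasts 1/8 s, in which the tool goes at most 62.5 mm and 10.7 degrees, less where a joint would pass 70% of its speed; a pose out of reach is approached as far as the arm can. A call with a gripper value outside its range is refused whole. The fingers move at their own pace and stop on an object; "newtons" is the grip in N (left out, the last holds). Time passes only in rows, so rows that do not move let the fingers close. It gives the time, the measured TCP pose, the force and the opening at its end, in the units of the state.
- env.state(): the state, without advancing time (a new reading comes with each control period).
- env.get_image(name): name is "side" or "top"; returns the picture (400x640x3 uint8, red, green, blue); there is no depth.
- env.camera_model(name): a dict with "vertical_fov" (degrees; the focal length in pixels is half the picture's height over the tangent of half this angle, whatever the lens; pixels are square), "cx", "cy" (the principal point, pixels), "k1" (the pictures are not rectified: a ray, as slopes to the right and down, at radius r is drawn at 1 + k1 r^2 times it, then the intrinsics apply), "R" (3x3) and "t" (3): a world point X has camera coordinates R X + t. Camera axes: x right, y down, z forward; pixel columns grow to the right and rows downward; lengths in m; the calibration is good to about 2 mm. A picture is of the moment at which its call begins. camera_model takes no time and is no camera call.
- env.job_done(): hands the job in, once; it reports no verdict.
The state is a dict: "time_s": time; "joint_positions": joint angles; "joint_vel": joint speeds; "effort": joint torques, N m; "eef_pos": TCP position; "tcp_rot": TCP orientation; "ft_force": force on the tool from outside, world axes, zero at the start; "ft_torque": the same for the moment, N m; "width": finger opening in m.
Only numpy, scipy, OpenCV 4.12 (cv2) and the standard library are available. Lean on these libraries where they do the work, as an engineer would, in place of code of your own. Each camera call takes 0.05 s, during which the arm holds its last target.

## Task

Get the violin maker's carving machine ready and start it: stand every toppled varnish bottle upright on the cork mat so that nothing is shaken off the bench, and lay each wooden blank fully down and flat, either face up, in the recess of the machine's bed that matches its outline. When all that is done, press the keys of the key box fully down and let them up again, one at a time and in this order: the square key (suction), the bar key (lamp), the round key (start). Leave everything else on the bench where it is.

Things in the scene. Friction and masses are not known exactly. Their poses are not given: they have to be found in the camera images.
- disc: round blank of pale wood, a disc 66 mm across and 24 mm thick, lying flat; origin at its centre, 12 mm above what it lies on, z up
- square: square blank of pale wood, 58 x 58 mm and 24 mm thick, lying flat; origin at its centre, 12 mm above what it lies on, x and y along its sides, z up
- oblong: oblong blank of pale wood, 92 mm long (its own x) by 44 mm wide (its own y) and 24 mm thick, lying flat; origin at its centre, 12 mm above what it lies on, z up
- tall_bottle: closed square-section brown glass varnish bottle with a black round cap and a paper label, lying on one of its flat sides at the start; glass body 46 x 46 mm and 105 mm long, with the cap (28 mm across) 135 mm in all, 0.2 kg; origin on its axis 55 mm from its base, its own z runs from base to cap (up when it stands), x and y square to its sides
- short_bottle: closed square-section brown glass varnish bottle, squatter than the other, lying on one of its flat sides at the start; glass body 56 x 56 mm and 80 mm long, with the cap (34 mm across) 108 mm in all, 0.2 kg; origin on its axis 55 mm from its base, its own z runs from base to cap (up when it stands), x and y square to its sides
- mat_top (a point): centre of the upper face of the cork mat, which is fixed to the bench on the left; the mat is 120 mm (x) by 200 mm (y), 4 mm thick; z up
- machine: the carving machine, fixed: an aluminium bed plate 120 mm (its x) by 330 mm (its y), 20 mm high, with three recesses (nests) 10 mm deep in its top; origin under the plate's centre. Behind the plate (own x 100 to 190 mm) stands a 30 mm high beam with the parked carving head on it, 200 mm high, at own y 40 to 140 mm
- nest_disc (a point): centre of the floor of the round nest, 72 mm across, 10 mm deep, its rim 20 mm above the bench; right-hand end of the bed as the robot sees it; axes as the machine's
- nest_square (a point): centre of the floor of the square nest, 64 x 64 mm, sides along its x and y, 10 mm deep; middle of the bed; axes as the machine's
- nest_oblong (a point): centre of the floor of the oblong nest, 98 mm along its x by 50 mm along its y, 10 mm deep; left-hand end of the bed; axes as the machine's
- key_square_top (a point): centre of the upper face of the square white key (36 x 36 mm) on the key box; the key box (100 x 220 mm, 36 mm high, fixed, on the right) has three spring keys in a row 68 mm apart, their tops 13 mm above the box; this one is the right-hand key as the robot sees it
- key_bar_top (a point): centre of the upper face of the bar-shaped white key (58 mm along its x, 24 mm wide), the left-hand key as the robot sees it
- key_round_top (a point): centre of the upper face of the round white key (42 mm across), the middle key
- key_square (a joint): travel of the square key: 0 = up, 0.008 m = fully down (about 5 N), springs back
- key_bar (a joint): travel of the bar key: 0 = up, 0.008 m = fully down (about 5 N), springs back
- key_round (a joint): travel of the round key: 0 = up, 0.008 m = fully down (about 5 N), springs back
- sanding_block: bystander: cork sanding block 70 x 36 x 30 mm; origin at the centre of its underside
- smoother: bystander: steel hand plane 150 x 50 mm, 80 mm high; origin at the centre of its underside
- jar: bystander: upright round glass jar with a lid, 68 mm across, 80 mm high; origin at the centre of its underside
- scroll_block: bystander: brown block with a round end (a half-made scroll), about 150 x 45 x 52 mm; origin at the centre of the underside of its straight part
- chisel: bystander: slim tool with a wooden handle, 200 mm long, lying flat at the right, beyond the key box; origin near its middle
- brush: bystander: brush with a wooden handle, lying flat at the left; origin near its middle
There are look-alikes about, which are no part of the job. What is shaped like the oblong but black or grey is not meant.

How it is judged:
By the outcome, as a careful person would: the job done as asked, in the order asked, and still so for the second after the job is handed in, with the robot touching nothing.
Of disc, square, oblong, tall_bottle, short_bottle only 4 to 5 are there at a start; the rules pass over those that are not, and their reading is None.
At some moment in a run one of disc, square, oblong may be knocked a few centimetres aside while the robot is not near it.
Once in a run the grip may slacken for a moment while it holds something.
It also fails if it takes over 210 s, if anything falls off the work surface, if the arm or the gripper's body presses on something with over 40 N, if the wrist force passes 120 N, or if a joint passes its speed limit or range.

## Working session

There is one attempt and no reset: what is moved stays moved. The work goes in short steps, Python scripts to look and compute and a tool call to move; the robot and the scene stay as the last step left them, time stands still between calls to the robot, and variables do not carry over. Pictures are saved under pics/ and viewed, and the job is handed in when it is done.

Besides the shell and the picture viewer there is one more tool, called after "Request:" as name(argument=value, ...), one argument or row to a line, values as JSON. carry_out: Moves the arm, as the interface text tells. Its arguments: {"type":"object","properties":{"rows":{"type":"string"},"newtons":{"type":"number"}},"required":["rows"]}

```bash
mkdir -p pics; python3 - <<'E'
from cell import env
import cv2,json
s=env.state();print(s['time_s'],s['eef_pos'],s['tcp_rot'],s['width'],s['ft_force'])
for n in('side','top'):
    cv2.imwrite(f'pics/{n}0.png',env.get_image(n)[:,:,::-1]);print(n,env.camera_model(n))
E
```

```text
0.0 [ 0.23771913 -0.60429442  0.21342692] [[ 9.30579889e-01  3.66088373e-01 -6.11279484e-04]
 [ 3.66088858e-01 -9.30577904e-01  1.92679266e-03]
 [ 1.36533208e-04 -2.01681710e-03 -9.99997957e-01]] 0.09494879917746286 [-0.06460195  0.08835544  0.34017888]
side {'vertical_fov': 43.96617068242183, 'cx': 326.0762203050874, 'cy': 197.68782429979763, 'k1': 0.00439220067128653, 'R': array([[ 0.98141087, -0.19139653, -0.01414461],
       [-0.14017825, -0.6645392 , -0.73398754],
       [ 0.13108302,  0.72232612, -0.67901562]]), 't': array([-0.4585825 ,  0.10548425,  1.54467023])}
top {'vertical_fov': 43.45304842474067, 'cx': 308.64746793046083, 'cy': 203.9103213473507, 'k1': -0.16052773994477815, 'R': array([[-0.02370538, -0.99968094,  0.00872175],
       [-0.98725987,  0.022036  , -0.15758291],
       [ 0.15734044, -0.0123462 , -0.98746724]]), 't': array([-0.00215551,  0.48803191,  1.82315275])}
```

View pics/side0.png

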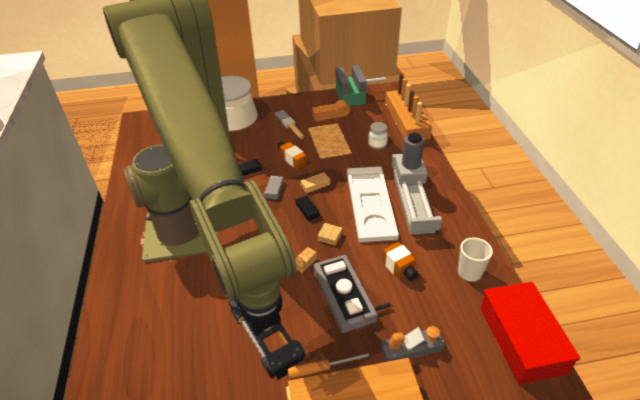

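View pics/top0.png

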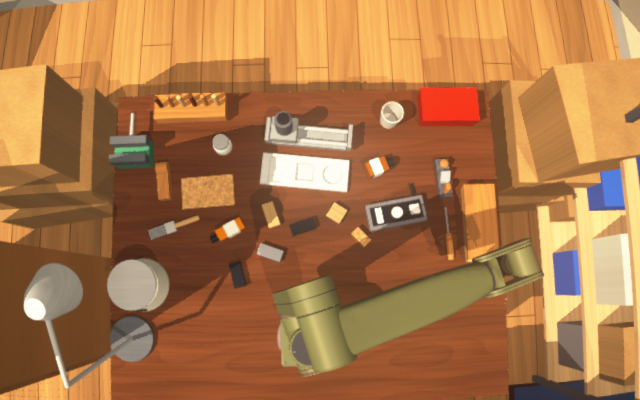

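```bash
cat > h.py <<'E'
import numpy as np,cv2
from cell import env
def model(n):
    m=env.camera_model(n);f=200/np.tan(np.radians(m['vertical_fov'])/2)
    return m,f
def ray(n,u,v):
    m,f=model(n);d=np.array([(u-m['cx'])/f,(v-m['cy'])/f]);p=d.copy()
    for _ in range(30): p=d/(1+m['k1']*(p@p))
    R=np.array(m['R']);t=np.array(m['t']);
    return -R.T@t, R.T@np.array([p[0],p[1],1.])
def onz(n,u,v,z):
    o,d=ray(n,u,v);return o+d*(z-o[2])/d[2]
def proj(n,X):
    m,f=model(n);c=np.array(m['R'])@np.array(X)+np.array(m['t']);p=c[:2]/c[2];p=p*(1+m['k1']*(p@p))
    return p*f+np.array([m['cx'],m['cy']])
def tri(a,b):
    # a,b=(name,u,v)
    o1,d1=ray(*a);o2,d2=ray(*b);A=np.stack([d1,-d2],1);s=np.linalg.lstsq(A,o2-o1,rcond=None)[0]
    p,q=o1+s[0]*d1,o2+s[1]*d2;return (p+q)/2,np.linalg.norm(p-q)
def img(n): return env.get_image(n)[:,:,::-1].copy()
def crop(im,x0,y0,x1,y1,k,fn):
    c=cv2.resize(im[y0:y1,x0:x1],None,fx=k,fy=k,interpolation=cv2.INTER_CUBIC);cv2.imwrite(fn,c)
E
python3 - <<'E'
from h import *
t=cv2.imread('pics/top0.png');s=cv2.imread('pics/side0.png')
crop(t,200,95,460,285,3,'pics/tc.png')
crop(s,230,90,460,340,2.4,'pics/sc.png')
E
```

```text
(no output)
```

View pics/tc.png

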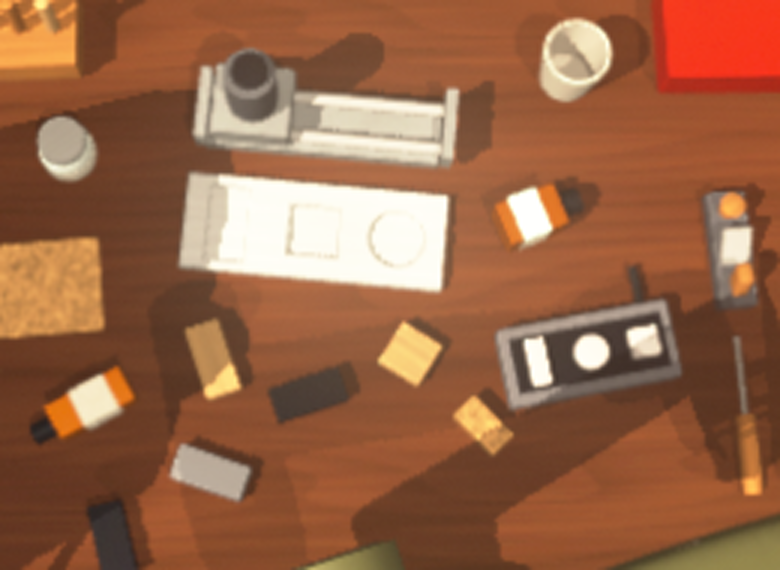

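View pics/sc.png

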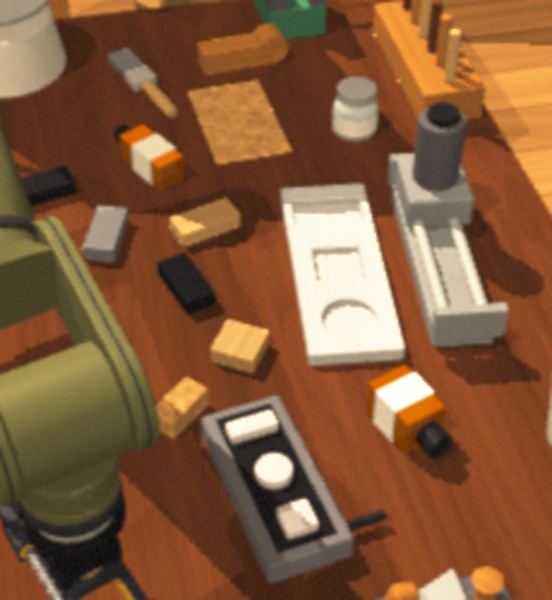

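```bash
cat >> h.py <<'E'
def planerect(n,im,box,lo,hi,z,fn=None):
    x0,y0,x1,y1=box;hsv=cv2.cvtColor(im,cv2.COLOR_BGR2HSV);m=cv2.inRange(hsv,np.array(lo),np.array(hi))
    M=np.zeros_like(m);M[y0:y1,x0:x1]=m[y0:y1,x0:x1]
    M=cv2.morphologyEx(M,cv2.MORPH_CLOSE,np.ones((3,3)))
    cs,_=cv2.findContours(M,cv2.RETR_EXTERNAL,cv2.CHAIN_APPROX_NONE)
    if not cs: return None
    c=max(cs,key=cv2.contourArea)
    P=np.array([onz(n,u,v,z)[:2] for u,v in c[:,0,:]],np.float32)
    r=cv2.minAreaRect(P*1000);(cx,cy),(w,h),a=r
    if w<h: w,h,a=h,w,a+90
    if fn:
        d=im.copy();cv2.drawContours(d,[c],-1,(0,255,0),1);crop(d,x0,y0,x1,y1,8,fn)
    return np.round([cx,cy,w,h,a,cv2.contourArea(c)],1)
E
python3 - <<'E'
from h import *
for n in('top','side'):print(n,ray(n,320,200)[0])
t=cv2.imread('pics/top0.png');s=cv2.imread('pics/side0.png')
h=cv2.cvtColor(t,cv2.COLOR_BGR2HSV);hs=cv2.cvtColor(s,cv2.COLOR_BGR2HSV)
for nm,(u,v) in dict(obl=(270,208),oblsh=(276,225),sq=(337,213),sand=(361,237),bench=(320,240),bott=(220,234),bott2=(240,226),b2=(372,172),mach=(310,190),mat=(210,190)).items(): print(nm,h[v,u])
for nm,(u,v) in dict(obl=(312,183),sq=(331,231),sqside=(322,240),bench=(300,230)).items(): print(nm,hs[v,u])
E
```

```text
top [0.19490757 0.00959992 1.87722791]
side [ 0.26236441 -1.13342833  1.11979287]
obl [ 15 140 188]
oblsh [ 17 143 232]
sq [ 21 126 251]
sand [ 20 142 251]
bench [ 10 165 144]
bott [ 14 236 231]
bott2 [ 14 227 230]
b2 [ 14 191 234]
mach [ 11 146 178]
mat [ 15 157 213]
obl [ 18 151 246]
sq [ 18 149 243]
sqside [ 16 157 149]
bench [ 10 186 129]
```

```bash
python3 - <<'E'
from h import *
t=cv2.imread('pics/top0.png')
lo,hi=(12,70,165),(30,175,255)
print('obl',planerect('top',t,(255,195,290,235),lo,hi,.024,'pics/o1.png'))
print('sq',planerect('top',t,(320,198,352,228),lo,hi,.024,'pics/s1.png'))
print('b1',planerect('top',t,(205,212,252,248),(0,0,165),(179,255,255),.046,'pics/b1.png'))
print('b2',planerect('top',t,(358,150,400,182),(0,0,165),(179,255,255),.056,'pics/b2.png'))
print('mach',planerect('top',t,(255,147,358,195),(0,0,150),(60,110,255),.02,'pics/m.png'))
print('mat',planerect('top',t,(176,168,242,214),(12,60,150),(30,200,255),.004,'pics/mat.png'))
print('box',planerect('top',t,(360,190,430,235),(0,0,60),(179,110,255),.036,'pics/box.png'))
def cat(fs):
    ims=[cv2.imread('pics/'+f) for f in fs];H=max(i.shape[0] for i in ims)
    return np.hstack([cv2.copyMakeBorder(i,0,H-i.shape[0],0,4,cv2.BORDER_CONSTANT) for i in ims])
A=cat(['o1.png','s1.png','b1.png','b2.png']);cv2.imwrite('pics/A.png',cv2.resize(A,None,fx=.7*800/A.shape[1]/.7,fy=800/A.shape[1]))
A=cat(['m.png','mat.png','box.png']);cv2.imwrite('pics/B.png',cv2.resize(A,None,fx=800/A.shape[1],fy=800/A.shape[1]))
E
```

```text
obl [452.3 129.7  93.   45.8  17.4 247. ]
sq [ 455.  -115.    64.    60.6  146.3  247.5]
b1 [398.8 280.3 103.6  53.4 116.1 337. ]
b2 [ 613.5 -276.4  154.1   95.9   88.9  541. ]
mach [ 6.151e+02 -1.200e+00  3.346e+02  1.301e+02  8.330e+01  2.814e+03]
mat [ 551.7  372.1  201.8  122.6   93.6 1564. ]
box [ 458.8 -335.9  225.7  124.2   99.7 1567.5]
```

View pics/A.png

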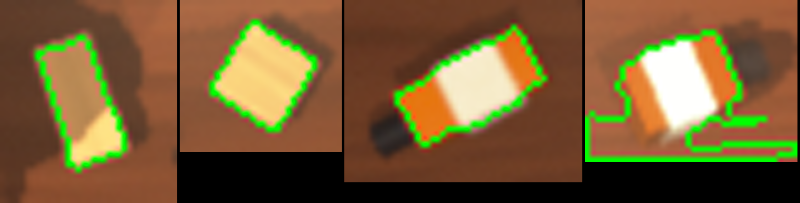

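View pics/B.png

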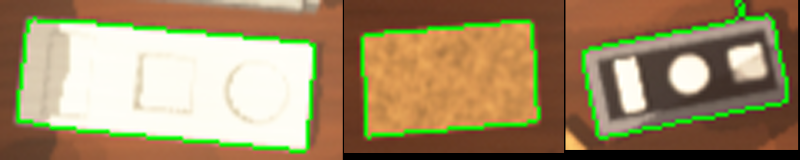

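```bash
python3 - <<'E'
from h import *
t=cv2.imread('pics/top0.png');s=cv2.imread('pics/side0.png')
crop(t,255,145,355,200,8,'pics/m1.png')
crop(s,335,155,405,250,6,'pics/m2.png')
E
```

```text
(no output)
```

View pics/m1.png

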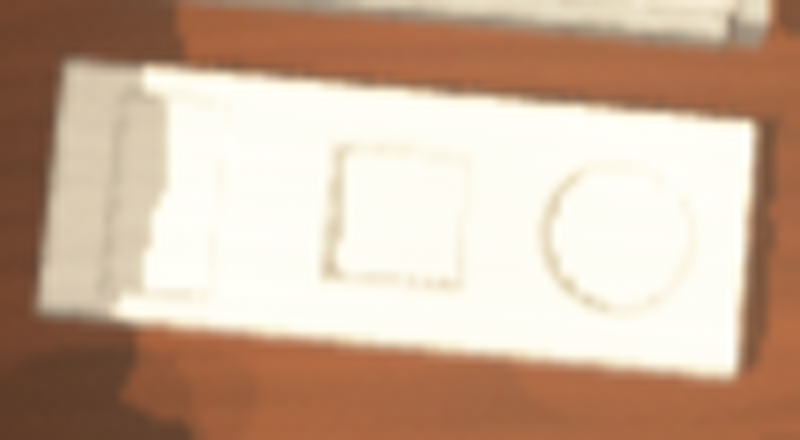

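View pics/m2.png

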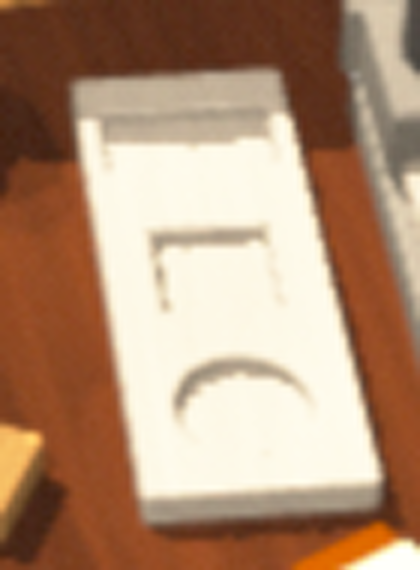

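```bash
python3 - <<'E'
from h import *
f=lambda x,y,k,x0,y0:((x+.5)/k-.5+x0,(y+.5)/k-.5+y0)
T=[f(x,y,8,255,145) for x,y in[(63,62),(757,122),(738,378),(38,315)]]
S=[f(x,y,6,335,155) for x,y in[(73,84),(280,70),(383,482),(141,498)]]
PT=np.array([onz('top',*p,.02) for p in T]);PS=np.array([onz('side',*p,.02) for p in S])
print(PT.round(4));print(PS.round(4))
for nm,P in(('top',PT),('side',PS[[1,2,3,0]])):
    d=[np.linalg.norm(P[i]-P[(i+1)%4])*1000 for i in range(4)];v=P[0]-P[1]+P[3]-P[2]
    print(nm,P.mean(0).round(4),np.round(d,1),np.degrees(np.arctan2(v[1],v[0]))-90)
N=[onz('top',*f(x,y,8,255,145),.02) for x,y in[(338,148),(470,157),(461,288),(325,277)]];print('sq',np.mean(N,0))
N=[onz('top',*f(x,y,8,255,145),.02) for x,y in[(125,92),(222,104),(210,295),(108,290)]];print('ob',np.mean(N,0))
print('rd',onz('top',*f(617,236,8,255,145),.02))
N=[onz('side',*f(x,y,6,335,155),.02) for x,y in[(152,232),(268,228),(285,306),(166,312)]];print('sq side',np.mean(N,0))
for c in(PT,PS):print(c.mean(0))
E
```

```text
[[ 0.6942  0.1581  0.02  ]
 [ 0.6576 -0.1722  0.02  ]
 [ 0.5338 -0.1585  0.02  ]
 [ 0.5713  0.1708  0.02  ]]
[[ 0.5739  0.1683  0.02  ]
 [ 0.6947  0.1557  0.02  ]
 [ 0.6565 -0.1707  0.02  ]
 [ 0.535  -0.1565  0.02  ]]
top [ 6.142e-01 -5.000e-04  2.000e-02] [332.3 124.6 331.4 123.6] -6.419776192655675
side [ 0.615  -0.0008  0.02  ] [328.7 122.3 327.2 121.5] -6.753447324307814
sq [ 6.14640383e-01 -3.68077928e-04  2.00000000e-02]
ob [0.62804928 0.10949494 0.02      ]
rd [ 0.60335595 -0.10359889  0.02      ]
sq side [ 0.61558576 -0.00161122  0.02      ]
[ 6.14227741e-01 -4.59631656e-04  2.00000000e-02]
[ 0.61501694 -0.00080138  0.02      ]
```

```bash
cat >> h.py <<'E'
from scipy.linalg import expm,logm
from scipy.spatial.transform import Rotation as Ro
def down(phi):
    c,s=np.cos(np.radians(phi)),np.sin(np.radians(phi));return np.array([[c,s,0],[s,-c,0],[0,0,-1.]])
def T(p,R):
    M=np.eye(4);M[:3,:3]=R;M[:3,3]=p;return M
def cur():
    s=env.state();return T(s['eef_pos'],s['tcp_rot'])
def plan(p,R,A=None,step=.045,turn=9):
    A=cur() if A is None else A;B=T(p,R);D=np.linalg.inv(A)@B
    t=np.linalg.norm(D[:3,3]);a=np.degrees(np.linalg.norm(Ro.from_matrix(D[:3,:3]).as_rotvec()))
    N=max(1,int(np.ceil(max(t/step,a/turn))))
    M=expm(np.real(logm(D))/N);rv=np.degrees(Ro.from_matrix(M[:3,:3]).as_rotvec())
    print('N',N,'shift',(M[:3,3]).round(4),'rv',rv.round(2),'| total',t.round(3),a.round(1))
    return B
def show():
    s=env.state();print('t',round(s['time_s'],2),'p',np.round(s['eef_pos'],4),'phi',np.degrees(np.arctan2(s['tcp_rot'][1,0],s['tcp_rot'][0,0])).round(2),'tz',s['tcp_rot'][:,2].round(3),'w',round(s['width'],4),'F',np.round(s['ft_force'],1),'q',np.round(s['joint_positions'],1))
E
python3 - <<'E'
from h import *
show()
B=plan([.452,.13,.12],down(17.4))
E
```

```text
t 0.1 p [ 0.2378 -0.6043  0.2135] phi 21.48 tz [-0.001  0.002 -1.   ] w 0.0951 F [ 0.9  0.1 -0.2] q [-73.3   7.1  94.6   0.   78.4  -4.7]
N 18 shift [ 0.0249 -0.0345  0.0052] rv [-0.01 -0.    0.23] | total 0.771 4.1
```

Top view candidates for the oblong:
- pale wood at (271,214), which is 93x46 mm with long axis at 17°
- black blocks at (302,227) and (237,274), and a grey one at (270,252); these are excluded look-alikes
- cork sanding block at (361,237), speckled and smaller
- brown scroll block at (163,181)

The square is at (337,213). No disc is visible so far. I choose (271,214), and the close crop A.png confirms a plain pale oblong.

Request:
carry_out(
  rows="0.025 -0.0345 0 0 0 0.23 100;0.025 -0.0345 0 0 0 0.23 100;0.025 -0.0345 0 0 0 0.23 100;0.025 -0.0345 0 0 0 0.23 100;0.025 -0.0345 0 0 0 0.23 100;0.025 -0.0345 0 0 0 0.23 100;0.025 -0.0345 0 0 0 0.23 100;0.025 -0.0345 0 0 0 0.23 100;0.025 -0.0345 0 0 0 0.23 100;0.025 -0.0345 0 0 0 0.23 100",
  newtons=25,
)

```text
time_s: 1.35
eef_pos: [0.3516, -0.1929, 0.2143]
tcp_rot: [[0.945, 0.328, -0.0], [0.328, -0.945, 0.0], [-0.0, -0.0, -1.0]]
ft_force: [0.9, -0.7, -0.4]
width: 0.0953
```

```bash
python3 - <<'E'
from h import *
show()
cv2.imwrite('pics/top1.png',img('top'));cv2.imwrite('pics/side1.png',img('side'))
show()
B=plan([.452,.13,.10],down(17.4))
E
```

```text
t 1.35 p [ 0.3516 -0.1929  0.2143] phi 19.14 tz [-0.  0. -1.] w 0.0953 F [ 0.9 -0.7 -0.4] q [-36.4 -27.  124.3   0.   82.7  34.4]
t 1.45 p [ 0.3521 -0.1915  0.2142] phi 19.44 tz [ 0.     0.001 -1.   ] w 0.0951 F [ 0.1  0.1 -0.3] q [-3.630e+01 -2.700e+01  1.243e+02  1.000e-01  8.270e+01  3.430e+01]
N 8 shift [ 0.0246 -0.0341  0.0143] rv [-0.01 -0.    0.26] | total 0.356 2.0
```

View pics/side1.png

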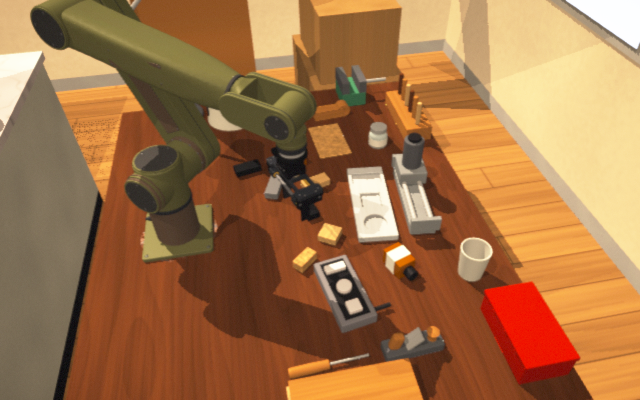

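View pics/top1.png

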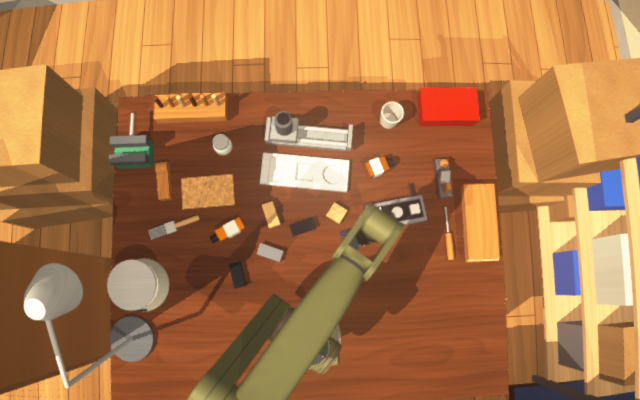

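No disc is visible in either view: the side view shows the once-hidden bench right of the base, and it is empty. So the oblong (top 271,214), the square (337,213) and the two bottles (229,230) and (376,166) are the job.

Request:
carry_out(
  rows="0.0246 -0.0341 0.0143 0 0 0.26 100;0.0246 -0.0341 0.0143 0 0 0.26 100;0.0246 -0.0341 0.0143 0 0 0.26 100;0.0246 -0.0341 0.0143 0 0 0.26 100;0.0246 -0.0341 0.0143 0 0 0.26 100;0.0246 -0.0341 0.0143 0 0 0.26 100;0.0246 -0.0341 0.0143 0 0 0.26 100;0.0246 -0.0341 0.0143 0 0 0.26 100;0 0 0 0 0 0 100",
)

```text
time_s: 2.58
eef_pos: [0.4526, 0.1274, 0.0985]
tcp_rot: [[0.955, 0.297, -0.003], [0.297, -0.955, -0.001], [-0.003, -0.0, -1.0]]
ft_force: [0.2, 0.3, 0.5]
width: 0.0951
```

```bash
python3 - <<'E'
from h import *
show()
t=img('top');s=img('side');crop(t,200,150,370,260,4.5,'pics/t2.png');crop(s,230,120,420,260,4,'pics/s2.png')
B=plan([.452,.13,.013],down(17.4))
E
```

```text
t 2.58 p [0.4526 0.1274 0.0985] phi 17.27 tz [-0.003 -0.001 -1.   ] w 0.0951 F [0.2 0.3 0.5] q [  9.2 -10.2 123.1  -0.   67.3  81.9]
N 2 shift [ 0.0002 -0.0021  0.0434] rv [ 0.01  0.04 -0.14] | total 0.087 0.3
```

View pics/s2.png

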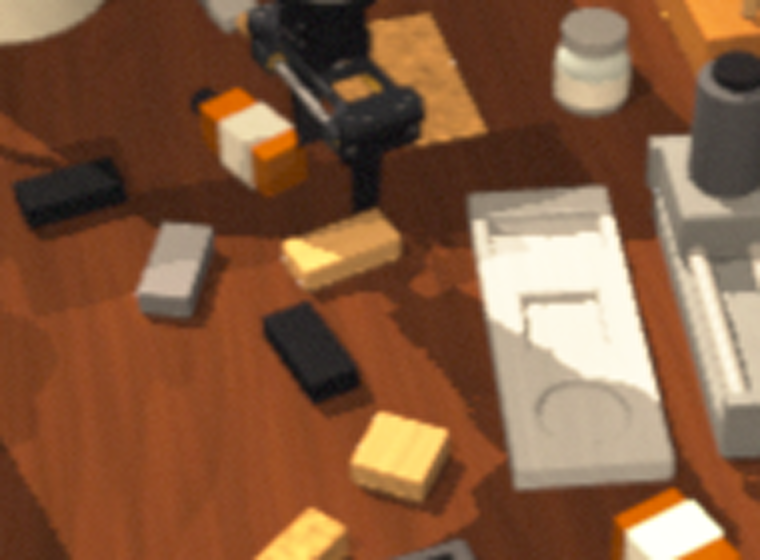

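View pics/t2.png

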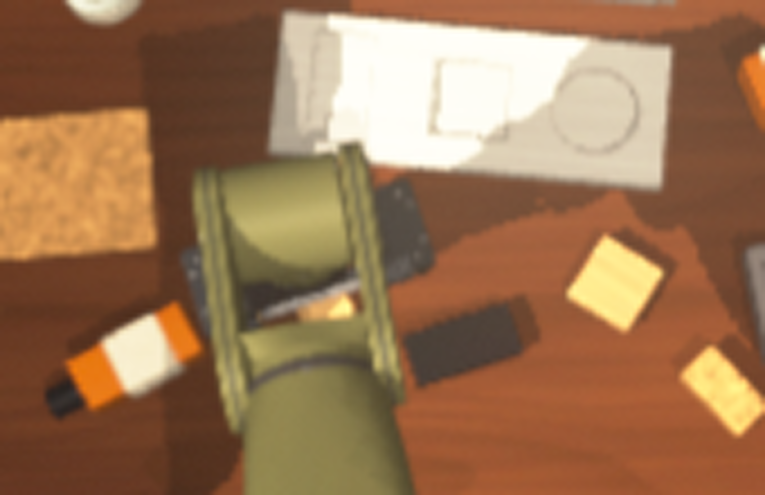

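Request:
carry_out(
  rows="0 -0.0025 0.03 0 0 0 100;0 0 0.03 0 0 0 100;0 0 0.0255 0 0 0 100;0 0 0 0 0 0 100;0 0 0 0 0 0 30;0 0 0 0 0 0 30;0 0 0 0 0 0 30;0 0 0 0 0 0 30",
  newtons=25,
)

```text
time_s: 3.68
eef_pos: [0.4527, 0.1289, 0.0153]
tcp_rot: [[0.956, 0.294, 0.001], [0.294, -0.956, 0.0], [0.001, 0.0, -1.0]]
ft_force: [-0.3, -0.7, -0.0]
width: 0.0604
```

```bash
python3 - <<'E'
from h import *
show()
E
```

```text
t 3.67 p [0.4527 0.1289 0.0153] phi 17.1 tz [ 0.001  0.    -1.   ] w 0.0604 F [-0.3 -0.7 -0. ] q [  9.4  -3.2 126.    0.   57.2  82.3]
```

Request:
carry_out(
  rows="0 0 0.001 0 0 0 20;0 0 0 0 0 0 20;0 0 0 0 0 0 20;0 0 0 0 0 0 20",
)

```text
time_s: 4.18
eef_pos: [0.4523, 0.1289, 0.0137]
tcp_rot: [[0.956, 0.294, -0.0], [0.294, -0.956, 0.0], [-0.0, -0.0, -1.0]]
ft_force: [-0.3, 0.6, 0.8]
width: 0.0439
```

```bash
python3 - <<'E'
from h import *
show();env.get_image('side');show();
A=cur()
B=plan([.4527,.129,.06],down(17.1))
B=plan([.6275,.109,.06],down(-6.6),B)
E
```

```text
t 4.17 p [0.4523 0.1289 0.0137] phi 17.1 tz [-0.  0. -1.] w 0.0439 F [-0.3  0.6  0.8] q [  9.4  -3.1 126.    0.   57.1  82.3]
t 4.22 p [0.4523 0.1288 0.0137] phi 17.1 tz [-0.  0. -1.] w 0.0438 F [ 0.3 -0.1 -0. ] q [  9.4  -3.1 126.    0.   57.1  82.3]
N 2 shift [ 0.0002 -0.     -0.0231] rv [-0.  0. -0.] | total 0.046 0.0
N 4 shift [0.0428 0.0113 0.    ] rv [0.   0.   5.93] | total 0.176 23.7
```

Request:
carry_out(
  rows="0 0 -0.023 0 0 0 20;0 0 -0.023 0 0 0 20;0.043 0.0113 0 0 0 5.9 20;0.043 0.0113 0 0 0 5.9 20;0.043 0.0113 0 0 0 5.9 20;0.043 0.0113 0 0 0 5.9 20;0 0 0 0 0 0 20",
)

```text
time_s: 5.1
eef_pos: [0.6301, 0.1078, 0.0594]
tcp_rot: [[0.993, -0.115, 0.001], [-0.115, -0.993, -0.0], [0.001, 0.0, -1.0]]
ft_force: [-0.7, 0.9, -0.7]
width: 0.0437
```

```bash
python3 - <<'E'
from h import *
show()
t=img('top');s=img('side');crop(t,240,110,370,220,5,'pics/t3.png');crop(s,320,100,440,260,4,'pics/s3.png')
show()
B=plan([.6275,.109,.04],down(-6.6))
E
```

```text
t 5.1 p [0.6301 0.1078 0.0594] phi -6.6 tz [ 0.001 -0.    -1.   ] w 0.0437 F [-0.7  0.9 -0.7] q [  4.9  13.7 102.8  -0.   63.5 101.5]
t 5.2 p [0.6272 0.1086 0.0589] phi -6.49 tz [-0.002 -0.    -1.   ] w 0.0438 F [-0.3  0.5 -0.9] q [  5.   13.5 103.1  -0.   63.6 101.5]
N 1 shift [ 0.0003 -0.0004  0.0189] rv [0.03 0.11 0.11] | total 0.019 0.2
```

View pics/s3.png

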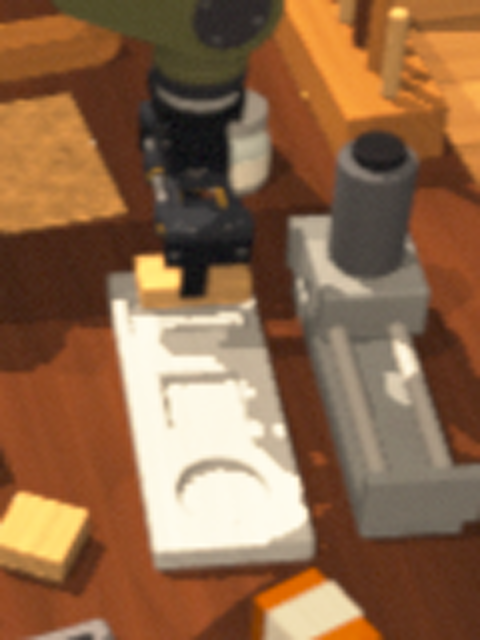

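View pics/t3.png

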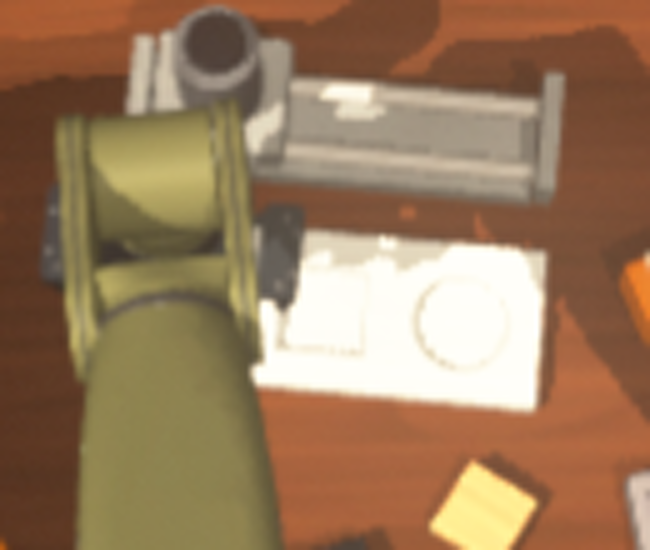

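```bash
python3 - <<'E'
from h import *
s=img('side');crop(s,345,155,390,185,16,'pics/s4.png');show()
E
```

```text
t 5.25 p [0.6267 0.1089 0.0589] phi -6.47 tz [-0.002 -0.    -1.   ] w 0.0438 F [-0.9 -0.8  0.5] q [  5.   13.4 103.1   0.   63.5 101.5]
```

View pics/s4.png

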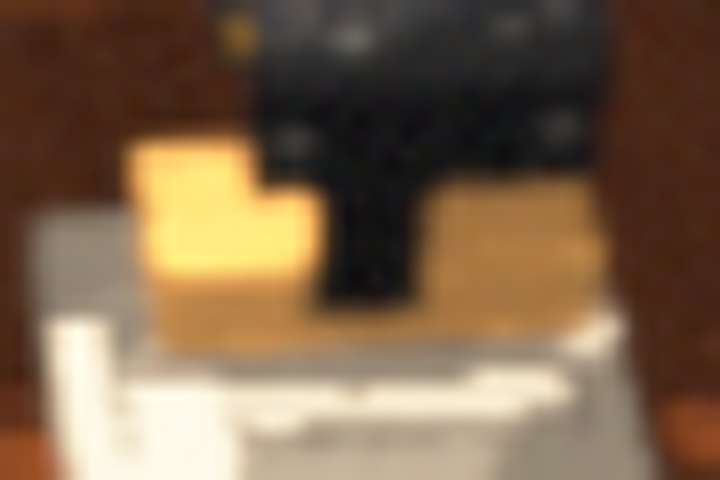

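```bash
python3 - <<'E'
from h import *
f=lambda x,y:((x+.5)/16-.5+345,(y+.5)/16-.5+155)
for z,ps in((.045,[(162,352),(598,330)]),(.069,[(142,277),(612,250)])):
    P=[onz('side',*f(*p),z) for p in ps];print(np.round(P,4),np.linalg.norm(P[1]-P[0]),np.mean(P,0)+.022*np.array([.115,.993,0]))
# visible rim corners check of machine far edge
E
```

```text
[[0.5834 0.0925 0.045 ]
 [0.6743 0.0804 0.045 ]] 0.09169124289403002 [0.63134734 0.10830113 0.045     ]
[[0.5777 0.0892 0.069 ]
 [0.6749 0.0775 0.069 ]] 0.09785889525735275 [0.62883702 0.10520086 0.069     ]
```

Request:
carry_out(
  rows="-0.0022 0 0.01 0 0 0 20;0 0 0.013 0 0 0 20;0 0 0.006 0 0 0 20;0 0 0.003 0 0 0 20;0 0 0 0 0 0 20",
)

```text
time_s: 5.88
eef_pos: [0.6252, 0.1097, 0.027]
tcp_rot: [[0.994, -0.114, -0.001], [-0.114, -0.994, 0.001], [-0.001, -0.001, -1.0]]
ft_force: [0.9, 3.4, -1.9]
width: 0.0438
```

```bash
python3 - <<'E'
from h import *
show();s=img('side');crop(s,335,145,400,190,12,'pics/s5.png');show()
E
```

```text
t 5.88 p [0.6252 0.1097 0.027 ] phi -6.52 tz [-0.001  0.001 -1.   ] w 0.0438 F [ 0.9  3.4 -1.9] q [5.100e+00 1.550e+01 1.042e+02 1.000e-01 6.040e+01 1.016e+02]
t 5.92 p [0.6252 0.1097 0.027 ] phi -6.52 tz [-0.001  0.001 -1.   ] w 0.0435 F [-0.   3.6 -2. ] q [5.100e+00 1.550e+01 1.042e+02 1.000e-01 6.040e+01 1.016e+02]
```

View pics/s5.png

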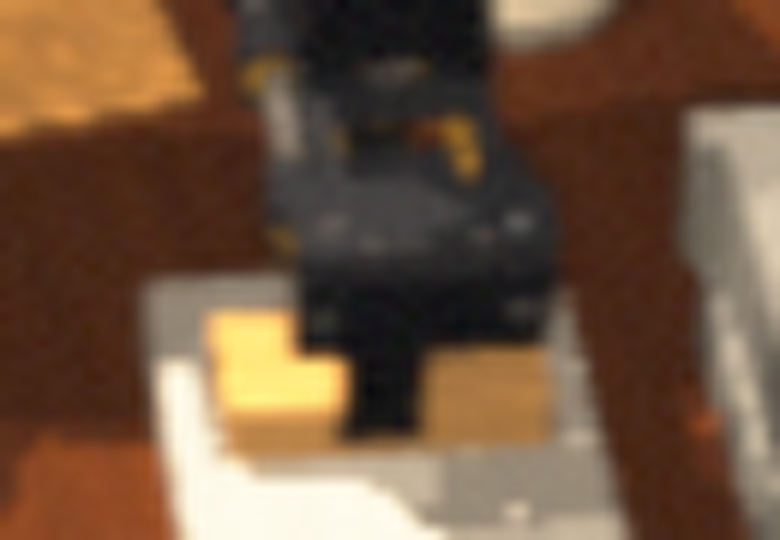

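Request:
carry_out(
  rows="0 -0.001 0.0015 0 0 0 20;0 0 0.0015 0 0 0 20;0 0 0 0 0 0 20;0 0 0 0 0 0 57;0 0 0 0 0 0 57;0 0 0 0 0 0 57;0 0 0 0 0 0 57",
)

```text
time_s: 6.8
eef_pos: [0.6258, 0.11, 0.0248]
tcp_rot: [[0.994, -0.113, 0.0], [-0.113, -0.994, -0.0], [0.0, 0.0, -1.0]]
ft_force: [0.7, 0.1, 0.0]
width: 0.0541
```

```bash
python3 - <<'E'
from h import *
show()
E
```

```text
t 6.8 p [0.6258 0.11   0.0248] phi -6.51 tz [ 0. -0. -1.] w 0.0541 F [0.7 0.1 0. ] q [  5.1  15.7 104.1  -0.   60.2 101.6]
```

Released. I'll lift clear, then move back toward the square and check the seating.

Request:
carry_out(
  rows="0 0 -0.02 0 0 0 60;0 0 -0.04 0 0 0 100;0 0 -0.04 0 0 0 100;-0.04 0.03 0 0 0 0 100;-0.05 0.04 0 0 0 0 100;-0.05 0.04 0 0 0 0 100;-0.02 0.045 0 0 0 -4 100;0 0.045 0 0 0 -4 100;0 0.03 0 0 0 -8 100;0 0 0 0 0 -8 100",
)

```text
time_s: 8.05
eef_pos: [0.4512, -0.1012, 0.1268]
tcp_rot: [[0.953, 0.302, 0.003], [0.302, -0.953, -0.001], [0.002, 0.002, -1.0]]
ft_force: [-0.4, -0.1, -0.5]
width: 0.0953
```

```bash
python3 - <<'E'
from h import *
show()
t=img('top');s=img('side');cv2.imwrite('pics/top6.png',t);cv2.imwrite('pics/side6.png',s)
crop(t,200,130,420,250,3.6,'pics/t6.png');crop(s,300,120,440,280,4,'pics/s6.png')
lo,hi=(12,70,165),(30,175,255)
print('sq',planerect('top',t,(320,198,352,228),lo,hi,.024))
print('sqs',planerect('side',s,(315,220,347,250),(12,70,185),(30,175,255),.024,'pics/sqs.png'))
E
```

```text
t 8.05 p [ 0.4512 -0.1012  0.1268] phi 17.57 tz [ 0.003 -0.001 -1.   ] w 0.0953 F [-0.4 -0.1 -0.5] q [-19.3 -13.5 122.9  -0.   70.4  53.2]
sq [ 491.  -133.2   78.9   37.9   88.7  149. ]
sqs [ 454.  -118.3   63.1   60.    57.4  265. ]
```

View pics/t6.png

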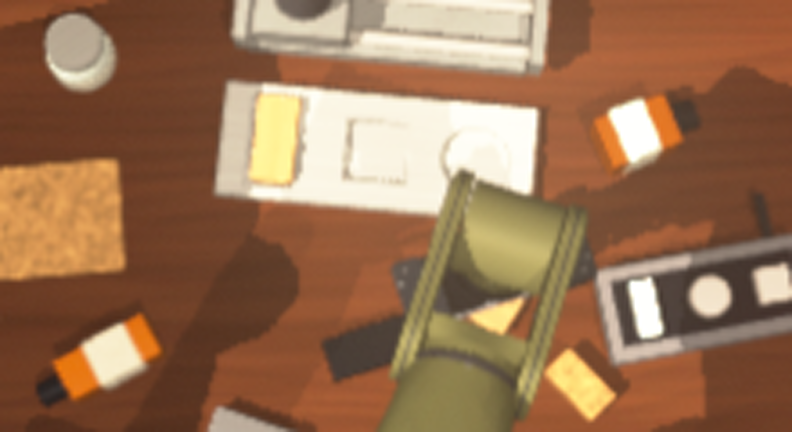

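View pics/s6.png

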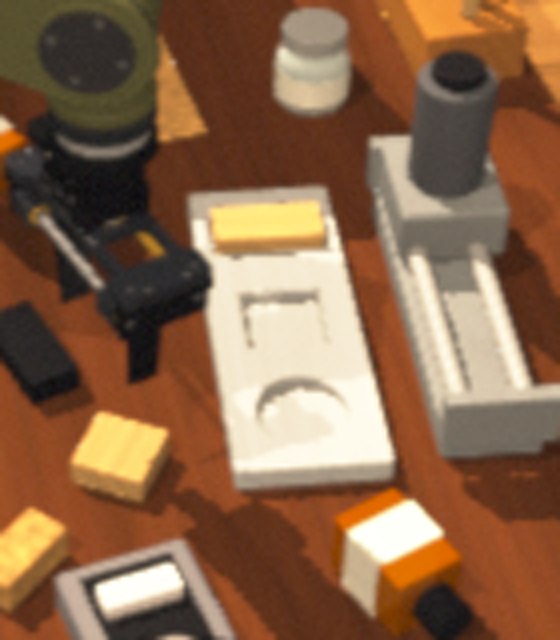

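View pics/sqs.png

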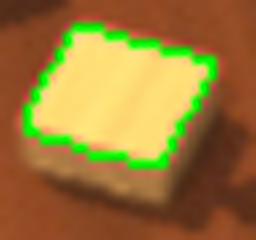

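```bash
python3 - <<'E'
from h import *
B=plan([.4545,-.1165,.06],down(-33.2))
B=plan([.4545,-.1165,.014],down(-33.2),B)
E
```

```text
N 6 shift [0.0007 0.0028 0.0111] rv [ 0.   -0.02  8.43] | total 0.068 50.6
N 2 shift [0.    0.    0.023] rv [0. 0. 0.] | total 0.046 0.0
```

Request:
carry_out(
  rows="0.0007 0.0028 0.011 0 0 8.4 100;0.0007 0.0028 0.011 0 0 8.4 100;0.0007 0.0028 0.011 0 0 8.4 100;0.0007 0.0028 0.011 0 0 8.4 100;0.0007 0.0028 0.011 0 0 8.4 100;0.0007 0.0028 0.011 0 0 8.4 100;0 0 0 0 0 0 100",
)

```text
time_s: 9.02
eef_pos: [0.4534, -0.1152, 0.0587]
tcp_rot: [[0.84, -0.543, -0.001], [-0.543, -0.84, 0.0], [-0.001, 0.0, -1.0]]
ft_force: [-0.7, -0.2, 1.0]
width: 0.0949
```

```bash
python3 - <<'E'
from h import *
s=img('side');crop(s,290,190,370,260,8,'pics/s7.png');show()
B=plan([.4545,-.1165,.014],down(-33.2))
E
```

```text
t 9.07 p [ 0.4539 -0.1153  0.0592] phi -32.82 tz [ 0. -0. -1.] w 0.0951 F [-0.4  0.2  0.8] q [-20.8  -7.5 125.    0.   62.5 102. ]
N 2 shift [0.0006 0.0003 0.0226] rv [-0.   -0.    0.19] | total 0.045 0.4
```

View pics/s7.png

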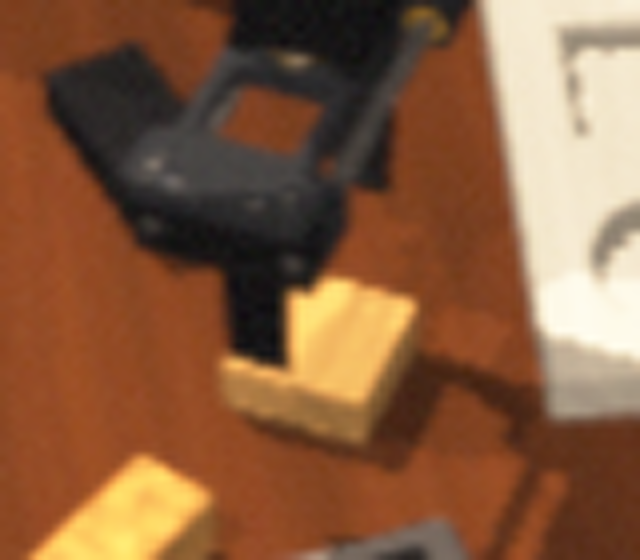

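```bash
python3 - <<'E'
from h import *
A=cur()
for s in(1,-1):
    for z in (0,.045):
        P=A[:3,3]+A[:3,1]*s*.0475+A[:3,2]*z;print(s,z,P.round(3),((proj('side',P)-[290,190])*8).round())
c=np.array([.4545,-.1165,.024])
for dx,dy in((29,29),(29,-29),(-29,-29),(-29,29)):
    P=c+np.append(down(-33.2)[:2,:2]@[dx/1e3,dy/1e3],0);print(((proj('side',P)-[290,190])*8).round())
E
```

```text
1 0 [ 0.428 -0.155  0.059] [262. 349.]
1 0.045 [ 0.428 -0.155  0.014] [265. 432.]
-1 0 [ 0.48  -0.075  0.059] [356. 179.]
-1 0.045 [ 0.48  -0.075  0.014] [356. 262.]
[357. 403.]
[412. 298.]
[272. 258.]
[213. 361.]
```

Request:
carry_out(
  rows="0.0006 0.0003 0.0225 0 0 0.2 100;0.0006 0.0003 0.0225 0 0 0.2 100;0 0 0 0 0 0 50;0 0 0 0 0 0 40;0 0 0 0 0 0 40;0 0 0 0 0 0 40;0 0 0 0 0 0 40;0 0 0 0 0 0 40",
)

```text
time_s: 10.07
eef_pos: [0.4551, -0.1169, 0.0146]
tcp_rot: [[0.836, -0.549, 0.001], [-0.549, -0.836, -0.0], [0.001, -0.001, -1.0]]
ft_force: [0.8, 1.8, 4.5]
width: 0.0577
```

```bash
python3 - <<'E'
from h import *
show()
A=cur();p=A[:3,3]
B=plan(p+[0,0,.05],down(-32.8))
B=plan([.615,-.0008,.065],down(-6.6),B)
E
```

```text
t 10.07 p [ 0.4551 -0.1169  0.0146] phi -33.31 tz [ 0.001 -0.    -1.   ] w 0.0577 F [0.8 1.8 4.5] q [-21.   -3.3 126.1   0.   57.1 102.3]
N 2 shift [ 0.    -0.    -0.025] rv [-0.02 -0.04 -0.25] | total 0.05 0.5
N 5 shift [ 0.0209 -0.0339 -0.0001] rv [ 0.    0.   -5.24] | total 0.198 26.2
```

Request:
carry_out(
  rows="0 0 -0.025 0 0 0 40;0 0 -0.025 0 0 0 40;0.021 -0.034 0 0 0 -5.3 40;0.021 -0.034 0 0 0 -5.3 40;0.021 -0.034 0 0 0 -5.3 40;0.021 -0.034 0 0 0 -5.3 40;0.021 -0.034 0 0 0 -5.3 40;0 0 0 0 0 0 40;0 0 0 0 0 0 40",
)

```text
time_s: 11.2
eef_pos: [0.6145, -0.0017, 0.0628]
tcp_rot: [[0.993, -0.119, -0.002], [-0.119, -0.993, -0.0], [-0.002, 0.001, -1.0]]
ft_force: [-0.5, -0.5, -1.0]
width: 0.0574
```

```bash
python3 - <<'E'
from h import *
show();s=img('side');crop(s,335,165,405,225,11,'pics/s8.png');show()
B=plan([.615,-.0008,.04],down(-6.6))
A=cur()
for z in (0.05,.026):
  for d in((29,-29),(29,29),(-29,29),(-29,-29)):
    P=A[:3,3]+A[:3,:2]@(np.array(d)/1e3);P[2]=z+.0001;print(z,((proj('side',P)-[335,165]+.5)*11-.5).round(),end=' ')
E
```

```text
t 11.2 p [ 0.6145 -0.0017  0.0628] phi -6.82 tz [-0.002 -0.    -1.   ] w 0.0574 F [-0.5 -0.5 -1. ] q [ -5.1  10.7 106.   -0.   63.5  91.7]
t 11.25 p [ 0.6144 -0.002   0.063 ] phi -6.86 tz [-0.002 -0.    -1.   ] w 0.0576 F [ 0.7  0.3 -0.5] q [ -5.2  10.6 106.   -0.   63.5  91.7]
N 1 shift [ 0.0005 -0.0013  0.023 ] rv [ 0.02  0.1  -0.26] | total 0.023 0.3
0.05 [485. 238.] 0.05 [515. 371.] 0.05 [315. 383.] 0.05 [290. 250.] 0.026 [480. 298.] 0.026 [510. 431.] 0.026 [312. 443.] 0.026 [287. 310.]
```

View pics/s8.png

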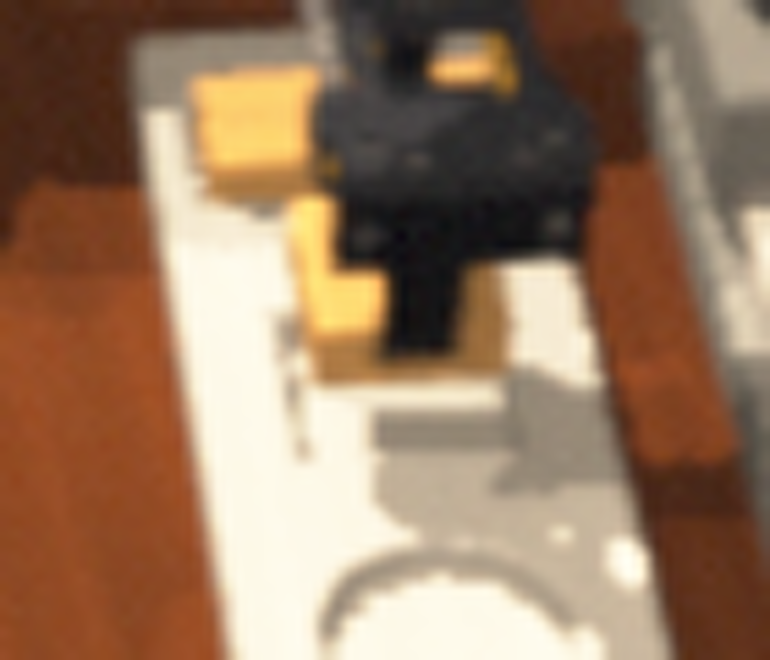

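Request:
carry_out(
  rows="0.0012 -0.0013 0.012 0 0 -0.2 40;0 0 0.012 0 0 0 40;0 0 0.006 0 0 0 40;0 0 0.004 0 0 0 40;0 0 0 0 0 0 40",
)

```text
time_s: 11.88
eef_pos: [0.6181, -0.0005, 0.0326]
tcp_rot: [[0.993, -0.115, 0.002], [-0.115, -0.993, -0.0], [0.002, 0.0, -1.0]]
ft_force: [-4.5, 1.6, 12.6]
width: 0.0576
```

```bash
python3 - <<'E'
from h import *
show();env.get_image('side');show()
E
```

```text
t 11.88 p [ 6.181e-01 -5.000e-04  3.260e-02] phi -6.61 tz [ 0.002 -0.    -1.   ] w 0.0576 F [-4.5  1.6 12.6] q [ -5.   13.1 106.4  -0.   60.4  91.6]
t 11.93 p [ 6.181e-01 -5.000e-04  3.260e-02] phi -6.6 tz [ 0.002 -0.    -1.   ] w 0.0577 F [-4.3  1.9 14.2] q [ -5.   13.1 106.4  -0.   60.4  91.6]
```

Request:
carry_out(
  rows="0 0 -0.003 0 0 0 40;-0.003 0 0 0 0 0 40;0 0 0.003 0 0 0 40;0 0 0.002 0 0 0 40;0 0 0 0 0 0 40",
)

```text
time_s: 12.55
eef_pos: [0.615, 0.0001, 0.0314]
tcp_rot: [[0.993, -0.115, 0.001], [-0.115, -0.993, -0.0], [0.001, 0.0, -1.0]]
ft_force: [-6.5, 2.4, 18.9]
width: 0.0581
```

```bash
python3 - <<'E'
from h import *
show();s=img('side');crop(s,335,165,405,225,11,'pics/s9.png');show()
E
```

```text
t 12.55 p [6.15e-01 1.00e-04 3.14e-02] phi -6.61 tz [ 0.001 -0.    -1.   ] w 0.0581 F [-6.5  2.4 18.9] q [ -5.   12.9 106.8  -0.   60.2  91.6]
t 12.6 p [6.15e-01 1.00e-04 3.14e-02] phi -6.6 tz [ 0.001 -0.    -1.   ] w 0.0579 F [-6.4  2.  19.1] q [ -5.   12.9 106.8  -0.   60.2  91.6]
```

View pics/s9.png

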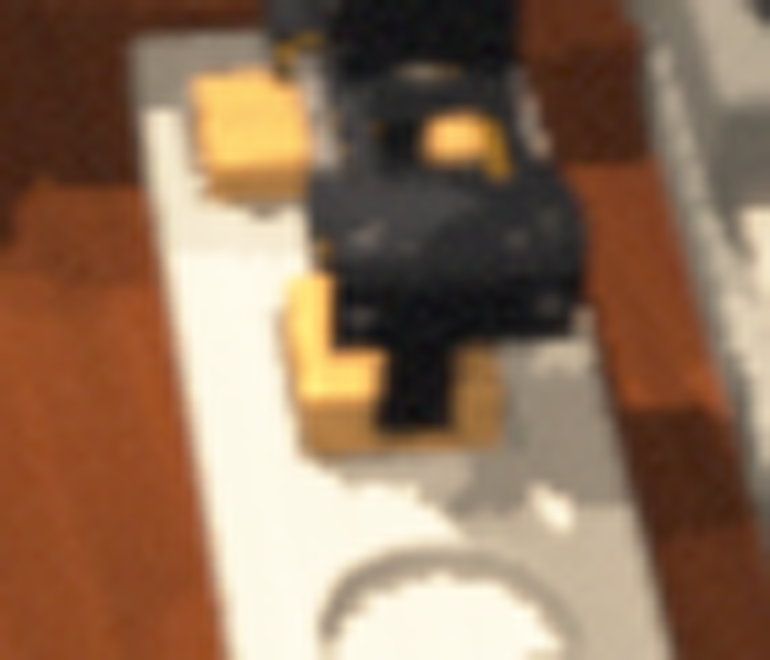

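Request:
carry_out(
  rows="0 0 -0.0025 0 0 0 40;0.001 0 0 0 0 0 40;0.001 0 0 0 0 0 40;0 0 0 0 0 0 40",
)

```text
time_s: 13.1
eef_pos: [0.615, 0.0001, 0.0315]
tcp_rot: [[0.993, -0.115, -0.003], [-0.115, -0.993, 0.0], [-0.003, -0.0, -1.0]]
ft_force: [-6.6, 2.4, 14.1]
width: 0.0584
```

Request:
carry_out(
  rows="0.001 0 0 0 0 0 40;0.001 0 0 0 0 0 40;0 0 0 0 0 0 40",
)

```text
time_s: 13.48
eef_pos: [0.6174, -0.0002, 0.0316]
tcp_rot: [[0.993, -0.115, -0.002], [-0.115, -0.993, 0.0], [-0.002, -0.0, -1.0]]
ft_force: [-5.5, 1.2, 12.0]
width: 0.058
```

Request:
carry_out(
  rows="0 0 -0.008 0 0 0 40;0 0 -0.01 0 0 0 40;0 0 0 0 0 0 40;0 0 0 0 0 0 40",
)

```text
time_s: 13.98
eef_pos: [0.6176, -0.0005, 0.0479]
tcp_rot: [[0.993, -0.115, -0.0], [-0.115, -0.993, 0.0], [-0.0, 0.0, -1.0]]
ft_force: [0.5, -0.4, 0.1]
width: 0.0579
```

```bash
python3 - <<'E'
from h import *
s=img('side');t=img('top');crop(s,335,165,405,225,11,'pics/s10.png');crop(t,260,130,360,200,7,'pics/t10.png');show()
E
```

```text
t 14.07 p [ 6.175e-01 -4.000e-04  4.770e-02] phi -6.61 tz [-0.001  0.    -1.   ] w 0.0581 F [ 0.1  0.1 -0.1] q [ -5.   12.  106.    0.   62.   91.6]
```

View pics/s10.png

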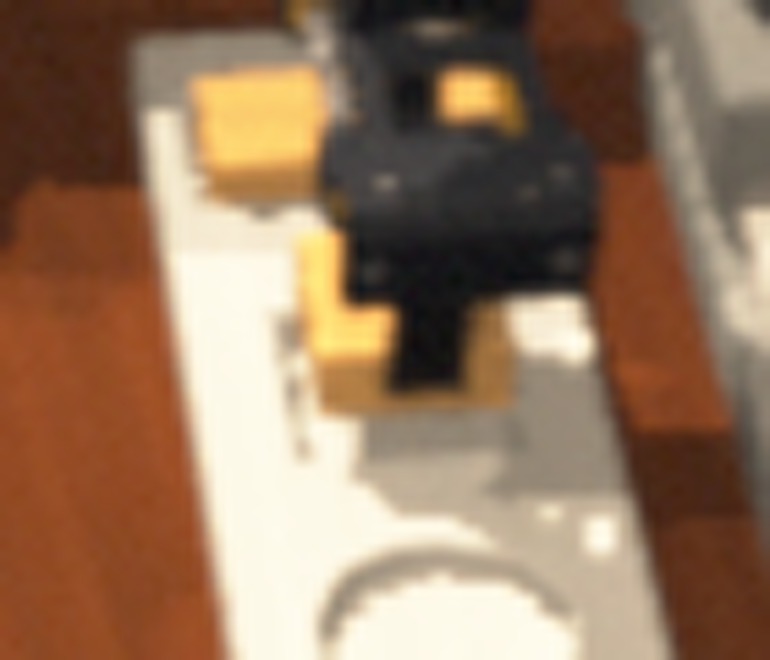

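View pics/t10.png

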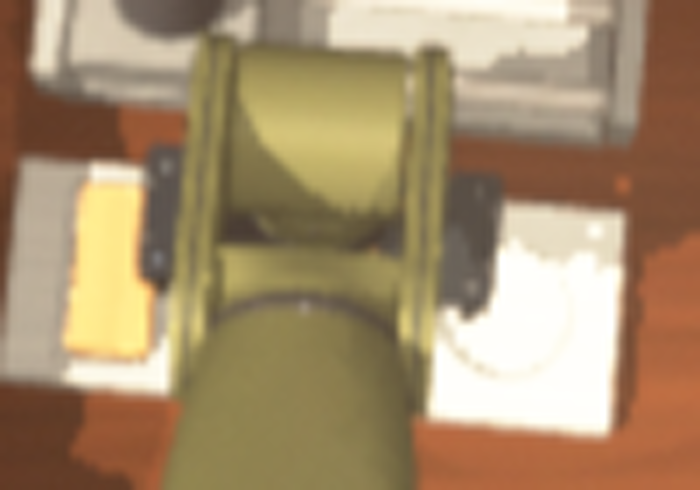

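```bash
python3 - <<'E'
from h import *
f=lambda x,y:((x+.5)/11-.5+335,(y+.5)/11-.5+165)
ym=np.array([.115,.993,0]);
for z in(.033,.036):
    P=[onz('side',*f(*p),z) for p in((318,412),(513,403))];print(z,np.round(P,4),np.linalg.norm(P[1]-P[0]),(np.mean(P,0)+.029*ym).round(4))
print([ (np.array(proj('side',np.array([.615,-.0008,.02])+np.array([[.9934,.115,0],[-.115,.9934,0],[0,0,1]])@np.array([dx,dy,0])/1000)) -[335,165]+.5)*11-.5 for dx,dy in((-32,-32),(32,-32),(-32,32),(32,32))])
E
```

```text
0.033 [[ 0.5852 -0.0219  0.033 ]
 [ 0.6415 -0.0299  0.033 ]] 0.056904693966054194 [0.6167 0.0029 0.033 ]
0.036 [[ 0.5843 -0.025   0.036 ]
 [ 0.6405 -0.0329  0.036 ]] 0.05674761336130703 [ 6.157e-01 -1.000e-04  3.600e-02]
[array([303.43153666, 463.44423662]), array([521.50837423, 449.46900597]), array([275.53907313, 316.16378019]), array([487.41472684, 302.85626447])]
```

Request:
carry_out(
  rows="-0.0007 -0.0025 0 0 0 0 40;0 0 0.007 0 0 0 40;0 0 0.006 0 0 0 40;0 0 0.003 0 0 0 40;0 0 0 0 0 0 40",
)

```text
time_s: 14.7
eef_pos: [0.6171, 0.0022, 0.0316]
tcp_rot: [[0.993, -0.115, -0.001], [-0.115, -0.993, 0.0], [-0.001, 0.0, -1.0]]
ft_force: [0.3, 0.3, -1.0]
width: 0.0578
```

```bash
python3 - <<'E'
from h import *
show();print(env.state()['ft_torque'])
E
```

```text
t 14.7 p [0.6171 0.0022 0.0316] phi -6.61 tz [-0.001  0.    -1.   ] w 0.0578 F [ 0.3  0.3 -1. ] q [ -4.8  13.2 106.5   0.   60.4  91.8]
[ 0.06204744 -0.01331415  0.00450493]
```

Request:
carry_out(
  rows="0 0 0.003 0 0 0 40;0 0 0.002 0 0 0 40;0 0 0 0 0 0 40",
)

```text
time_s: 15.08
eef_pos: [0.6173, 0.0022, 0.0271]
tcp_rot: [[0.993, -0.115, -0.0], [-0.115, -0.993, 0.0], [-0.0, 0.0, -1.0]]
ft_force: [-0.0, 1.0, 0.5]
width: 0.0577
```

```bash
python3 - <<'E'
from h import *
show()
s=img('side');crop(s,335,165,405,225,11,'pics/s11.png')
E
```

```text
t 15.07 p [0.6173 0.0022 0.0271] phi -6.61 tz [-0.  0. -1.] w 0.0577 F [-0.   1.   0.5] q [ -4.8  13.5 106.5  -0.   60.   91.8]
```

View pics/s11.png

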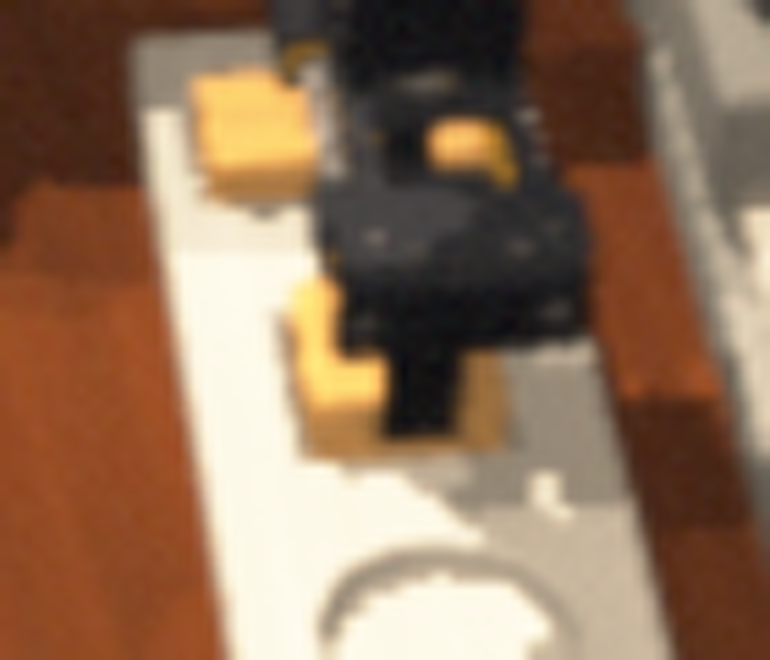

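Request:
carry_out(
  rows="0 0 0.002 0 0 0 40;0 0 0.0015 0 0 0 40;0 0 0 0 0 0 40",
)

```text
time_s: 15.5
eef_pos: [0.6176, 0.0021, 0.0246]
tcp_rot: [[0.993, -0.115, -0.0], [-0.115, -0.993, 0.0], [-0.0, -0.0, -1.0]]
ft_force: [-2.3, 0.3, 4.2]
width: 0.0577
```

Request:
carry_out(
  rows="0 0 0 0 0 0 70;0 0 0 0 0 0 70;0 0 0 0 0 0 70",
)

```text
time_s: 15.88
eef_pos: [0.6173, 0.0022, 0.0234]
tcp_rot: [[0.993, -0.115, -0.0], [-0.115, -0.993, 0.0], [-0.0, 0.0, -1.0]]
ft_force: [1.0, -0.2, 0.6]
width: 0.0663
```

Request:
carry_out(
  rows="0 0 -0.02 0 0 0 72;0 0 -0.04 0 0 0 100;0 0 -0.05 0 0 0 100;-0.03 0.03 -0.05 0 0 0 100;-0.05 0.04 0 0 0 0 100;-0.05 0.04 0 0 0 0 100;-0.05 0.04 0 0 0 0 100;0 0 0 0 0 0 100",
)

```text
time_s: 16.88
eef_pos: [0.4247, -0.1239, 0.1826]
tcp_rot: [[0.993, -0.119, 0.002], [-0.119, -0.993, -0.001], [0.002, 0.001, -1.0]]
ft_force: [0.6, 0.4, 0.3]
width: 0.0954
```

```bash
python3 - <<'E'
from h import *
show()
t=img('top');s=img('side');cv2.imwrite('pics/top12.png',t);cv2.imwrite('pics/side12.png',s)
crop(t,250,130,410,220,5,'pics/t12.png');crop(s,330,150,430,290,4,'pics/s12.png')
E
```

```text
t 16.88 p [ 0.4247 -0.1239  0.1826] phi -6.86 tz [ 0.002 -0.001 -1.   ] w 0.0954 F [0.6 0.4 0.3] q [-23.2 -19.5 122.   -0.   77.3  73.6]
```

View pics/t12.png

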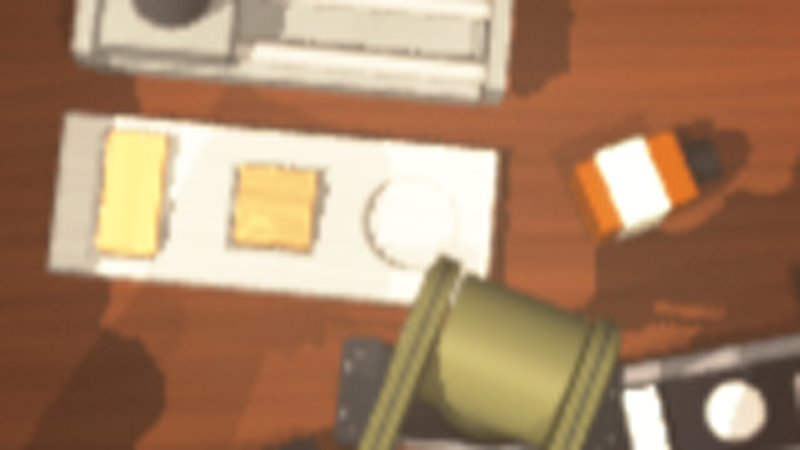

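View pics/s12.png

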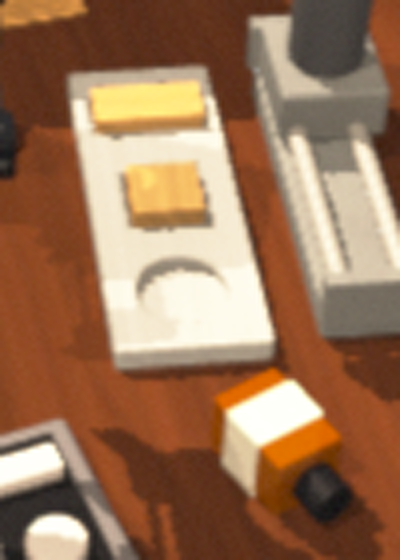

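```bash
python3 - <<'E'
from h import *
t=cv2.imread('pics/top12.png');s=cv2.imread('pics/side12.png')
crop(t,355,145,405,185,15,'pics/t13.png');crop(s,375,232,425,290,10,'pics/s13.png')
crop(t,200,210,260,250,12,'pics/t14.png');crop(s,270,135,315,175,16,'pics/s14.png')
E
```

```text
(no output)
```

View pics/t13.png

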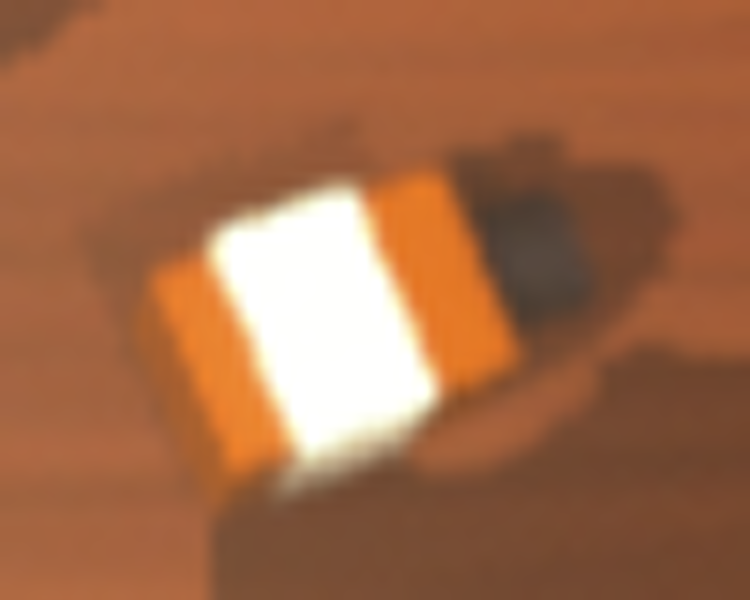

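View pics/s13.png

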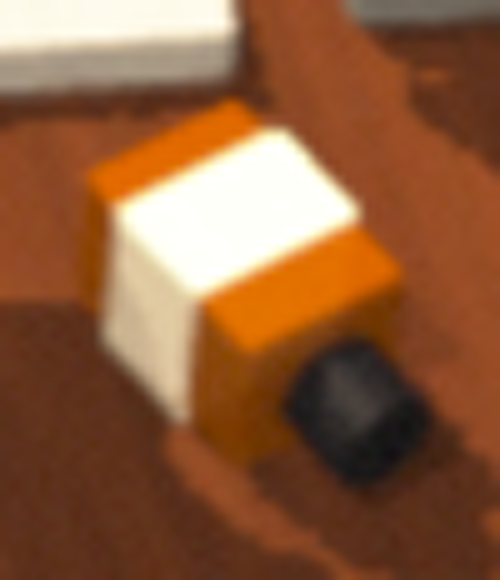

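View pics/t14.png

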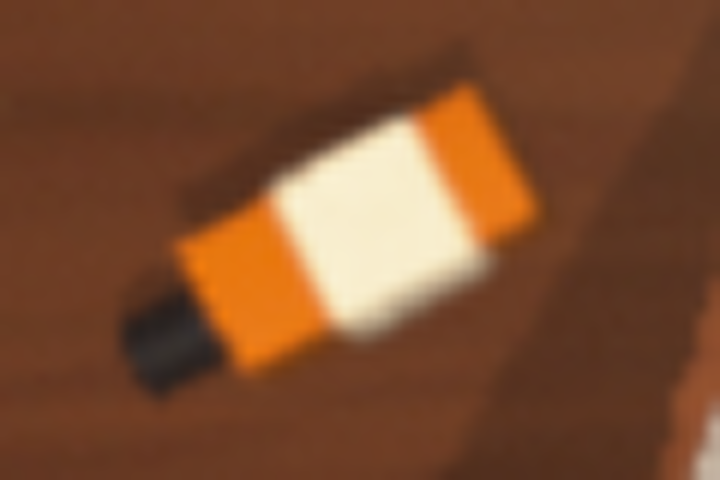

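View pics/s14.png

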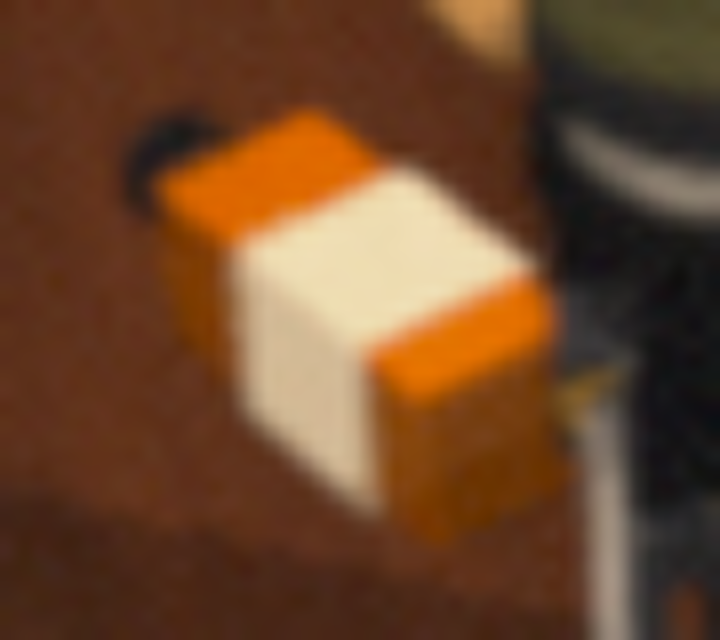

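```bash
python3 - <<'E'
from h import *
def g(n,k,x0,y0,ps,z): return np.array([onz(n,(x+.5)/k-.5+x0,(y+.5)/k-.5+y0,z) for x,y in ps])
# order: base-far, cap-far, cap-near, base-near
sets={'short':[g('top',15,355,145,[(150,265),(440,165),(522,355),(228,470)],.056),g('side',10,375,232,[(232,100),(402,275),(247,352),(88,180)],.056)],
'tall':[g('top',12,200,210,[(470,82),(178,240),(245,375),(540,210)],.046),g('side',16,270,135,[(555,290),(315,105),(158,185),(420,405)],.046)]}
for k,v in sets.items():
    for P in v:
        c=P.mean(0);a=(P[1]-P[0]+P[2]-P[3])/2;w=(P[0]-P[3]+P[1]-P[2])/2
        print(k,c.round(4),'L',np.linalg.norm(a).round(4),'W',np.linalg.norm(w).round(4),'ang a',np.degrees(np.arctan2(a[1],a[0])).round(1),'ang w',np.degrees(np.arctan2(w[1],w[0])).round(1))
E
```

```text
short [ 0.6251 -0.2718  0.056 ] L 0.0791 W 0.0539 ang a -70.7 ang w 19.1
short [ 0.6227 -0.2726  0.056 ] L 0.0753 W 0.0531 ang a -69.7 ang w 21.3
tall [0.4019 0.2803 0.046 ] L 0.1025 W 0.0461 ang a 117.9 ang w 27.2
tall [0.399 0.281 0.046] L 0.0962 W 0.0467 ang a 117.4 ang w 37.5
```

```bash
cat >> h.py <<'E'
def Ry(d): return Ro.from_euler('y',d,degrees=True).as_matrix()
def tcp(G,R,back=0): return np.array(G)+(.019-back)*R[:,2]
def fpos(): 
    A=cur();return A[:3,3]-.019*A[:3,2]
E
python3 - <<'E'
from h import *
show()
B1=plan([.60,-.25,.20],down(110))
R=down(110)@Ry(35);G=[.630,-.284,.028];print(R.round(3))
B2=plan(tcp(G,R,.10),R,B1)
B3=plan(tcp(G,R),R,B2);print(B2[:3,3],B3[:3,3])
E
```

```text
t 16.98 p [ 0.4273 -0.1229  0.183 ] phi -6.68 tz [ 0.003 -0.001 -1.   ] w 0.0956 F [-0.5 -0.1  0.4] q [-23.  -19.2 121.8   0.   77.2  73.7]
N 13 shift [ 0.0022  0.0196 -0.0013] rv [ 0.02 -0.01 -8.98] | total 0.215 116.7
[[-0.28   0.94  -0.196]
 [ 0.77   0.342  0.539]
 [ 0.574  0.    -0.819]]
N 4 shift [-0.028   0.0041  0.021 ] rv [-0.    8.75  0.  ] | total 0.139 35.0
N 3 shift [-0.      0.      0.0333] rv [-0.  0. -0.] | total 0.1 0.0
[ 0.64589015 -0.32765783  0.09435132] [ 0.62627268 -0.27375927  0.01243611]
```

Request:
carry_out(
  rows="0.0022 0.0196 -0.0013 0 0 -9 100;0.0022 0.0196 -0.0013 0 0 -9 100;0.0022 0.0196 -0.0013 0 0 -9 100;0.0022 0.0196 -0.0013 0 0 -9 100;0.0022 0.0196 -0.0013 0 0 -9 100;0.0022 0.0196 -0.0013 0 0 -9 100;0.0022 0.0196 -0.0013 0 0 -9 100;0.0022 0.0196 -0.0013 0 0 -9 100;0.0022 0.0196 -0.0013 0 0 -9 100;0.0022 0.0196 -0.0013 0 0 -9 100",
  newtons=35,
)

```text
time_s: 18.23
eef_pos: [0.5443, -0.2575, 0.1947]
tcp_rot: [[0.108, 0.994, 0.001], [0.994, -0.108, 0.0], [0.0, 0.001, -1.0]]
ft_force: [0.6, -0.1, -0.1]
width: 0.0951
```

Request:
carry_out(
  rows="0.0022 0.0196 -0.0013 0 0 -9 100;0.0022 0.0196 -0.0013 0 0 -9 100;0.0022 0.0196 -0.0013 0 0 -9 100;-0.028 0.004 0.021 0 8.75 0 100;-0.028 0.004 0.021 0 8.75 0 100;-0.028 0.004 0.021 0 8.75 0 100;-0.028 0.004 0.021 0 8.75 0 100;0 0 0 0 0 0 100;0 0 0 0 0 0 100",
)

```text
time_s: 19.35
eef_pos: [0.647, -0.3257, 0.093]
tcp_rot: [[-0.287, 0.937, -0.2], [0.768, 0.35, 0.537], [0.573, 0.001, -0.82]]
ft_force: [0.2, -0.3, 0.3]
width: 0.0953
```

```bash
python3 - <<'E'
from h import *
show();A=cur();print(A.round(3))
s=img('side');crop(s,340,180,460,300,5,'pics/s15.png');show()
R=down(110)@Ry(35);G=[.630,-.284,.028]
B3=plan(tcp(G,R),R)
E
```

```text
t 19.35 p [ 0.647  -0.3257  0.093 ] phi 110.51 tz [-0.2    0.537 -0.82 ] w 0.0953 F [ 0.2 -0.3  0.3] q [-38.   39.4  69.6  17.8 101.2 -59.7]
[[-0.287  0.937 -0.2    0.647]
 [ 0.768  0.35   0.537 -0.326]
 [ 0.573  0.001 -0.82   0.093]
 [ 0.     0.     0.     1.   ]]
t 19.4 p [ 0.6476 -0.3259  0.096 ] phi 110.62 tz [-0.197  0.535 -0.822] w 0.0948 F [ 0.5 -0.4 -0.3] q [-38.   39.2  69.6  17.8 101.2 -59.7]
N 3 shift [-0.0005 -0.0007  0.0336] rv [-0.05  0.09  0.17] | total 0.101 0.6
```

View pics/s15.png

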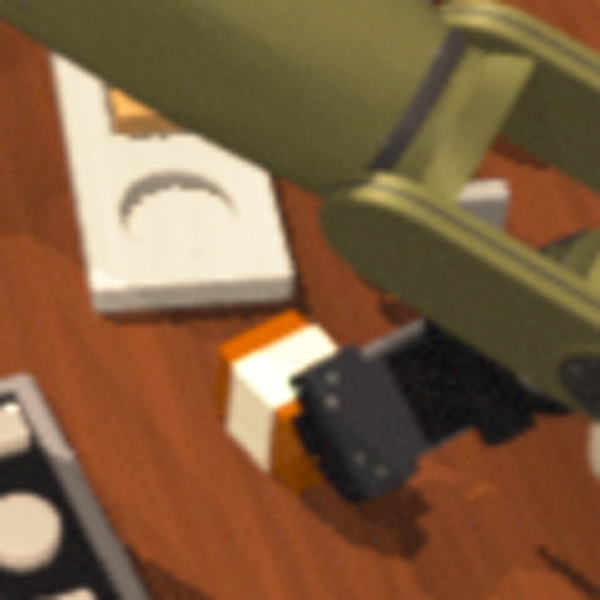

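Request:
carry_out(
  rows="-0.0005 -0.0007 0.0335 0 0 0.15 100;-0.0005 -0.0007 0.0335 0 0 0.15 100;-0.0005 -0.0007 0.033 0 0 0.15 100;0 0 0 0 0 0 60;0 0 0 0 0 0 40;0 0 0 0 0 0 40;0 0 0 0 0 0 40;0 0 0 0 0 0 40;0 0 0 0 0 0 40",
)

```text
time_s: 20.52
eef_pos: [0.6254, -0.2754, 0.0111]
tcp_rot: [[-0.279, 0.94, -0.197], [0.771, 0.342, 0.537], [0.572, -0.002, -0.82]]
ft_force: [3.2, -1.0, 3.4]
width: 0.056
```

```bash
python3 - <<'E'
from h import *
show();print(fpos())
R=down(110)@Ry(35);A=cur()
R2=A[:3,:3]@Ry(-90)
B1=plan(A[:3,3]+[0,0,.09],A[:3,:3],step=.03)
G=fpos()+[-.06,.03,.09]
B2=plan(tcp(G,R2),R2,B1);print(R2.round(3))
E
```

```text
t 20.52 p [ 0.6254 -0.2754  0.0111] phi 109.9 tz [-0.197  0.537 -0.82 ] w 0.056 F [ 3.2 -1.   3.4] q [-36.1  39.   78.9  18.5  92.1 -60.4]
[ 0.62917713 -0.2855598   0.02670212]
N 3 shift [ 0.0172 -0.0001 -0.0246] rv [-0. -0.  0.] | total 0.09 0.0
N 10 shift [ 0.0024 -0.0046 -0.0008] rv [ 0. -9.  0.] | total 0.051 90.0
[[-0.197  0.94   0.279]
 [ 0.537  0.342 -0.771]
 [-0.82  -0.002 -0.572]]
```

Request:
carry_out(
  rows="0.0172 0 -0.0246 0 0 0 40;0.0172 0 -0.0246 0 0 0 40;0.0172 0 -0.0246 0 0 0 40;0 0 0 0 0 0 40",
)

```text
time_s: 21.02
eef_pos: [0.6258, -0.2758, 0.1038]
tcp_rot: [[-0.281, 0.939, -0.196], [0.773, 0.343, 0.534], [0.569, -0.002, -0.822]]
ft_force: [-0.2, -0.1, -1.9]
width: 0.0563
```

Request:
carry_out(
  rows="0.0024 -0.0046 -0.0008 0 -9 0 40;0.0024 -0.0046 -0.0008 0 -9 0 40;0.0024 -0.0046 -0.0008 0 -9 0 40;0.0024 -0.0046 -0.0008 0 -9 0 40;0.0024 -0.0046 -0.0008 0 -9 0 40",
)

```text
time_s: 21.65
eef_pos: [0.5983, -0.2727, 0.1061]
tcp_rot: [[-0.338, 0.939, 0.055], [0.924, 0.343, -0.168], [-0.177, -0.006, -0.984]]
ft_force: [-0.8, 1.4, -2.3]
width: 0.0559
```

```bash
python3 - <<'E'
from h import *
show();print(fpos())
s=img('side');cv2.imwrite('pics/s16.png',s)
E
```

```text
t 21.65 p [ 0.5983 -0.2727  0.1061] phi 110.1 tz [ 0.055 -0.168 -0.984] w 0.0559 F [-0.8  1.4 -2.3] q [-25.9   9.2 103.5  -8.4  60.4 -42.3]
[ 0.5972352  -0.26947303  0.12484352]
```

View pics/s16.png

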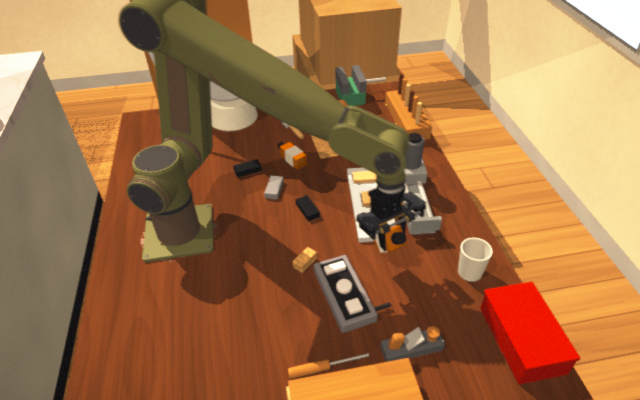

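Request:
carry_out(
  rows="0.0024 -0.0046 -0.0008 0 -9 0 40;0.0024 -0.0046 -0.0008 0 -9 0 40;0.0024 -0.0046 -0.0008 0 -9 0 40;0.0024 -0.0046 -0.0008 0 -9 0 40;0.0024 -0.0046 -0.0008 0 -9 0 40;0 0 0 0 0 0 40",
)

```text
time_s: 22.45
eef_pos: [0.5702, -0.2679, 0.0996]
tcp_rot: [[-0.209, 0.939, 0.272], [0.541, 0.343, -0.768], [-0.815, -0.013, -0.579]]
ft_force: [-0.7, 0.4, -4.0]
width: 0.0559
```

```bash
python3 - <<'E'
from h import *
show();print(fpos(),cur()[:3,:3].round(3))
s=img('side');crop(s,330,140,450,260,5,'pics/s17.png')
E
```

```text
t 22.45 p [ 0.5702 -0.2679  0.0996] phi 111.12 tz [ 0.272 -0.768 -0.579] w 0.0559 F [-0.7  0.4 -4. ] q [-11.3   3.6 123.8 -73.5  46.9  19.8]
[ 0.56501499 -0.25330015  0.11063394] [[-0.209  0.939  0.272]
 [ 0.541  0.343 -0.768]
 [-0.815 -0.013 -0.579]]
```

View pics/s17.png

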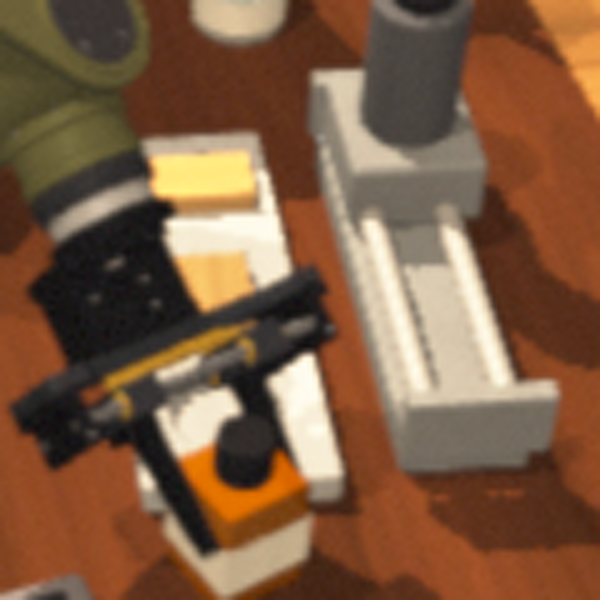

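```bash
cat > fk.py <<'E'
import numpy as np
from scipy.optimize import least_squares
from scipy.spatial.transform import Rotation as Ro
def Rx(a,b): return Ro.from_euler(a,b,degrees=True).as_matrix()
def fk(q,p):
    h,a1,lat,L2,e,L3,d,c=p
    R=Rx('z',q[0]);x=np.array([0,0,h])+R@[a1,lat,0]
    R=R@Rx('y',q[1]);x=x+R@[0,0,L2];R=R@Rx('y',q[2]);x=x+R@[e,0,L3]
    R=R@Rx('z',q[3])@Rx('y',q[4]);x=x+R@[0,0,d];R=R@Rx('z',q[5]+c);return x,R
D=[([-73.258,7.093,94.555,0,78.352,-4.733],[.238,-.605,.215]),
([9.2,-10.2,123.1,0,67.3,81.9],[.4526,.1274,.0985]),([-36.3,-27,124.3,0,82.7,34.3],[.3521,-.1915,.2142]),
([9.4,-3.1,126,0,57.1,82.3],[.4523,.1289,.0137]),([5.0,13.4,103.1,0,63.5,101.5],[.6267,.1089,.0589]),
([-38,39.2,69.6,17.8,101.2,-59.7],[.6476,-.3259,.096]),([-36.1,39,78.9,18.5,92.1,-60.4],[.6254,-.2754,.0111]),
([-25.9,9.2,103.5,-8.4,60.4,-42.3],[.5983,-.2727,.1061]),([-11.3,3.6,123.8,-73.5,46.9,19.8],[.5702,-.2679,.0996])]
RR={6:np.array([[-0.279,0.94,-0.197],[0.771,0.342,0.537],[0.572,-0.002,-0.82]]),8:np.array([[-0.209,0.939,0.272],[0.541,0.343,-0.768],[-0.815,-0.013,-0.579]]),1:np.array([[0.955,0.297,-0.003],[0.297,-0.955,-0.001],[-0.003,0,-1]])}
def res(p):
    r=[]
    for i,(q,x) in enumerate(D):
        X,R=fk(q,p);r+=list(X-x)
        if i in RR:r+=list(.1*(R-RR[i]).ravel())
    return r
best=min((least_squares(res,[.3,.05,.0535,.45,0,.4,.25,c]) for c in(-90,0,90,180)),key=lambda s:s.cost)
P=best.x
lim=np.array([[-149.61,149.61],[-58.7,133.49],[1.44,155.28],[-77.14,257.14],[18.33,153.61],[-166.67,166.67]])
def ik(x,R,q0):
    f=lambda q:np.r_[(fk(q,P)[0]-x)*5,(fk(q,P)[1]-R).ravel()]
    s=least_squares(f,np.clip(q0,lim[:,0]+.1,lim[:,1]-.1),bounds=(lim[:,0],lim[:,1]),x_scale=30);return s.x,s.cost
if __name__=='__main__':print(P.round(4),best.cost,np.abs(res(P)).max())
E
python3 fk.py
```

```text
[ 2.2360e-01 -6.0000e-04  5.3600e-02  4.5250e-01  4.2400e-02  6.1370e-01
  2.9260e-01  9.0032e+01] 1.5010168081891807e-06 0.0006980228605407701
```

```bash
python3 - <<'E'
from h import *
from fk import *
q=np.array([-11.3,3.6,123.8,-73.5,46.9,19.8])
def Rend(psi,th=35):  # tool z horizontal dir psi, th below horizontal... y horizontal
    return down(psi-180)@Ry(35-90)
show()
print(Rend(-70).round(3))
for psi in(-40,-20,-10,0,10,20):
    for z in(.062,.12):
        s,c=ik(tcp([.55,.422,z],Rend(psi)),Rend(psi),[30,10,115,-60,45,20]);print(psi,z,s.round(1),round(c,6))
E
```

```text
t 22.5 p [ 0.572  -0.2689  0.1022] phi 110.79 tz [ 0.274 -0.769 -0.578] w 0.0558 F [-0.  -0.7 -0.7] q [-11.4   3.5 123.6 -73.4  46.9  19.7]
[[-0.196  0.94   0.28 ]
 [ 0.539  0.342 -0.77 ]
 [-0.819  0.    -0.574]]
-40 0.062 [ 51.7  28.3  98.7 -60.   71.   32.4] 0.0
-40 0.12 [ 51.7  23.6  98.4 -58.6  73.6  27.9] 0.0
-20 0.062 [ 50.7  20.7 109.5 -71.2  54.7  27.9] 0.0
-20 0.12 [ 50.7  15.4 109.2 -67.6  56.7  21.6] 0.0
-10 0.062 [ 49.   16.9 114.2 -77.1  46.   25.8] 3.9e-05
-10 0.12 [ 49.   11.4 114.1 -72.4  47.5  18.5] 0.0
0 0.062 [ 46.4  12.9 117.2 -77.1  36.8  17.6] 0.003862
0 0.12 [ 46.5   7.6 118.4 -77.1  37.6  15.2] 5e-06
10 0.062 [ 42.8   9.2 120.1 -77.1  26.1   8.5] 0.009421
10 0.12 [ 43.1   3.9 121.3 -77.1  26.9   6.9] 0.000925
20 0.062 [ 40.4   7.1 121.9 -77.1  18.3   0.4] 0.014041
20 0.12 [ 40.3   1.7 123.3 -77.1  18.3  -0.9] 0.002579
```

```bash
python3 - <<'E'
from h import *
from fk import *
for z in(.1,.15,.2,.25): print('pot top ctr',z,onz('top',135,283,z).round(3), 'side', onz('side',230,90,z).round(3))
print('pot base left/right',onz('top',170,290,0).round(3),onz('side',237,127,0).round(3))
print('brush',[onz('top',u,v,.01).round(3) for u,v in((150,234),(198,219))])
print('lamp base',onz('top',131,338,.02).round(3))
def Rend(psi): return down(psi-180)@Ry(35-90)
def wc(q):
    h,a1,lat,L2,e,L3,d,c=P
    R=Rx('z',q[0]);x=np.array([0,0,h])+R@[a1,lat,0];R=R@Rx('y',q[1]);x=x+R@[0,0,L2];el=x.copy();R=R@Rx('y',q[2]);return el,x+R@[e,0,L3]
for y in(.33,.422):
  for psi in(-90,-70,-55,-40,-20):
    s,c=ik(tcp([.55,y,.062],Rend(psi)),Rend(psi),[40,20,105,-60,60,20]);print(y,psi,s.round(1),round(c,6),[v.round(3) for v in wc(s)])
E
```

```text
pot top ctr 0.1 [0.206 0.614 0.1  ] side [0.206 0.65  0.1  ]
pot top ctr 0.15 [0.206 0.597 0.15 ] side [0.208 0.563 0.15 ]
pot top ctr 0.2 [0.205 0.58  0.2  ] side [0.211 0.475 0.2  ]
pot top ctr 0.25 [0.205 0.563 0.25 ] side [0.214 0.388 0.25 ]
pot base left/right [0.179 0.513 0.   ] [0.213 0.534 0.   ]
brush [array([0.391, 0.589, 0.01 ]), array([0.444, 0.405, 0.01 ])]
lamp base [0.003 0.656 0.02 ]
0.33 -90 [ 41.3  38.3  83.5 -38.6  99.   49.7] 0.0 [array([0.175, 0.225, 0.579]), array([0.55 , 0.554, 0.219])]
0.33 -70 [ 44.5  32.   93.1 -48.3  87.   41.8] 0.0 [array([0.133, 0.206, 0.607]), array([0.473, 0.541, 0.219])]
0.33 -55 [ 46.   26.7 101.  -55.7  76.9  37.1] 0.0 [array([0.102, 0.183, 0.628]), array([0.421, 0.514, 0.219])]
0.33 -40 [ 46.3  21.  109.  -63.6  65.9  33.1] 0.0 [array([0.073, 0.154, 0.646]), array([0.378, 0.474, 0.219])]
0.33 -20 [ 44.3  13.2 119.2 -76.   49.5  29. ] 0.0 [array([0.036, 0.11 , 0.664]), array([0.339, 0.407, 0.219])]
0.422 -90 [ 46.   45.6  72.  -36.1 104.9  50.4] 0.0 [array([0.186, 0.269, 0.54 ]), array([0.55 , 0.646, 0.219])]
0.422 -70 [ 49.3  39.3  82.  -45.6  92.6  41.7] 0.0 [array([0.146, 0.252, 0.574]), array([0.473, 0.633, 0.219])]
0.422 -55 [ 51.   34.   90.2 -52.6  82.2  36.6] 0.0 [array([0.117, 0.23 , 0.599]), array([0.421, 0.606, 0.219])]
0.422 -40 [ 51.7  28.3  98.7 -60.   71.   32.4] 0.0 [array([0.09 , 0.201, 0.622]), array([0.378, 0.566, 0.219])]
0.422 -20 [ 50.7  20.7 109.5 -71.2  54.7  27.9] 0.0 [array([0.059, 0.157, 0.647]), array([0.339, 0.499, 0.219])]
```

```bash
python3 - <<'E'
from h import *
from fk import *
def Rend(psi): return down(psi-180)@Ry(35-90)
q=env.state()['joint_positions'];show();print(fpos())
pts=[(.545,-.20,.115),(.50,-.12,.115),(.48,0,.115),(.48,.12,.115),(.50,.25,.115),(.54,.36,.115),(.553,.427,.10),(.553,.427,.066)]
for p in pts:
    q,c=ik(tcp(p,Rend(-70)),Rend(-70),q);print(p,np.round(q,1),round(c,6))
E
```

```text
t 22.5 p [ 0.572  -0.2689  0.1022] phi 110.79 tz [ 0.274 -0.769 -0.578] w 0.0558 F [-0.  -0.7 -0.7] q [-11.4   3.5 123.6 -73.4  46.9  19.7]
[ 0.56683121 -0.25426029  0.11319638]
(0.545, -0.2, 0.115) [ -5.3   0.3 126.8 -71.6  51.3  22.5] 0.0
(0.5, -0.12, 0.115) [  5.   -4.4 131.3 -67.3  59.   25.8] 0.0
(0.48, 0, 0.115) [ 20.8  -1.4 128.5 -60.5  70.3  32.1] 0.0
(0.48, 0.12, 0.115) [ 33.4   6.7 120.  -54.3  79.   37.4] 0.0
(0.5, 0.25, 0.115) [ 42.5  18.2 106.2 -49.3  86.3  40.1] 0.0
(0.54, 0.36, 0.115) [ 46.7  29.7  90.4 -47.   91.8  39.4] 0.0
(0.553, 0.427, 0.1) [ 49.4  37.2  80.9 -45.8  94.8  39.5] 0.0
(0.553, 0.427, 0.066) [ 49.4  39.6  81.1 -45.6  93.   41.3] 0.0
```

```bash
python3 - <<'E'
from h import *
A=cur();R=A[:3,:3];g=fpos()
for p in [(.485,-.10,.118),(.48,.13,.118),(.553,.425,.115)]:
    d=np.array(p)-g;n=int(np.ceil(np.linalg.norm(d)/.042));print(p,n,(R.T@d/n).round(4));g=np.array(p)
E
```

```text
(0.485, -0.1, 0.118) 5 [ 0.0193 -0.0048 -0.0287]
(0.48, 0.13, 0.118) 6 [ 0.0209  0.0123 -0.0297]
(0.553, 0.425, 0.115) 8 [ 0.0184  0.0212 -0.0256]
```

Request:
carry_out(
  rows="0.0193 -0.0048 -0.0287 0 0 0 40;0.0193 -0.0048 -0.0287 0 0 0 40;0.0193 -0.0048 -0.0287 0 0 0 40;0.0193 -0.0048 -0.0287 0 0 0 40;0.0193 -0.0048 -0.0287 0 0 0 40;0.0209 0.0123 -0.0297 0 0 0 40;0.0209 0.0123 -0.0297 0 0 0 40;0.0209 0.0123 -0.0297 0 0 0 40",
)

```text
time_s: 23.5
eef_pos: [0.4906, 0.0012, 0.1094]
tcp_rot: [[-0.199, 0.94, 0.276], [0.542, 0.34, -0.768], [-0.816, -0.004, -0.578]]
ft_force: [0.9, 0.2, -1.7]
width: 0.0558
```

Request:
carry_out(
  rows="0.0209 0.0123 -0.0297 0 0 0 40;0.0209 0.0123 -0.0297 0 0 0 40;0.0209 0.0123 -0.0297 0 0 0 40;0.0184 0.0212 -0.0256 0 0 0 40;0.0184 0.0212 -0.0256 0 0 0 40;0.0184 0.0212 -0.0256 0 0 0 40;0.0184 0.0212 -0.0256 0 0 0 40;0.0184 0.0212 -0.0256 0 0 0 40",
)

```text
time_s: 24.5
eef_pos: [0.5338, 0.3011, 0.106]
tcp_rot: [[-0.202, 0.94, 0.274], [0.542, 0.341, -0.768], [-0.815, -0.007, -0.579]]
ft_force: [0.7, 0.5, -2.4]
width: 0.0558
```

Request:
carry_out(
  rows="0.0184 0.0212 -0.0256 0 0 0 40;0.0184 0.0212 -0.0256 0 0 0 40;0.0184 0.0212 -0.0256 0 0 0 40;0 0 0 0 0 0 40;0 0 0 0 0 0 40",
)

```text
time_s: 25.12
eef_pos: [0.5603, 0.4095, 0.104]
tcp_rot: [[-0.201, 0.94, 0.276], [0.54, 0.341, -0.77], [-0.818, -0.006, -0.576]]
ft_force: [0.5, 1.3, -2.7]
width: 0.0559
```

```bash
python3 - <<'E'
from h import *
show();print(fpos(),cur()[:3,:3].round(3))
s=img('side');cv2.imwrite('pics/side18.png',s);crop(s,220,50,420,200,4,'pics/s18.png');t=img('top');crop(t,120,130,320,280,4,'pics/t18.png')
E
```

```text
t 25.12 p [0.5603 0.4095 0.104 ] phi 110.45 tz [ 0.276 -0.77  -0.576] w 0.0559 F [ 0.5  1.3 -2.7] q [ 49.   36.1  80.9 -45.7  95.5  38.3]
[0.55510057 0.42412789 0.11497389] [[-0.201  0.94   0.276]
 [ 0.54   0.341 -0.77 ]
 [-0.818 -0.006 -0.576]]
```

View pics/s18.png

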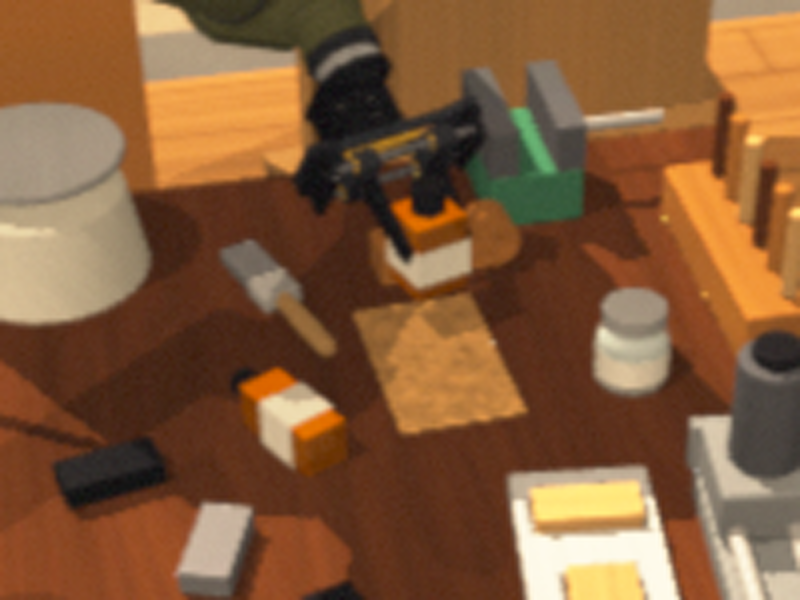

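View pics/t18.png

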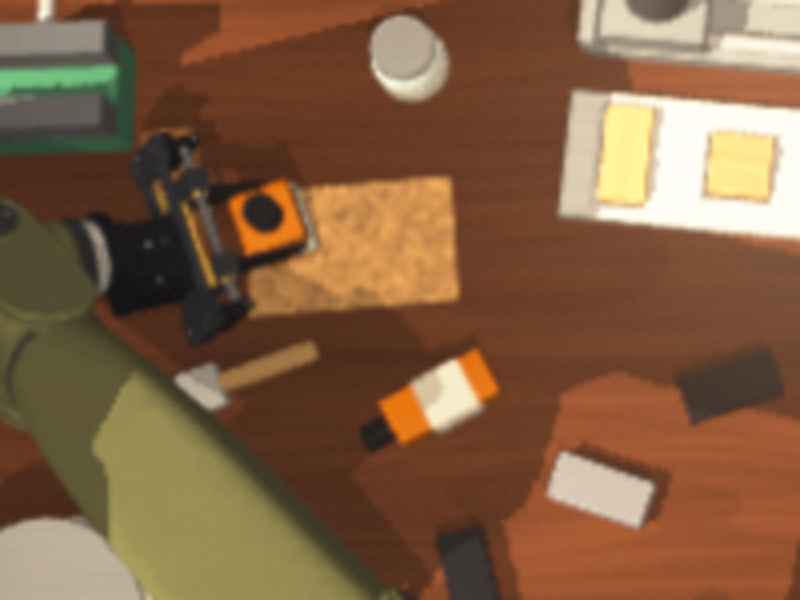

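```bash
python3 - <<'E'
from h import *
print([onz('top',u,181,.05).round(3) for u in(156,170)],[onz('top',163,v,.05).round(3) for v in(162,200)])
A=cur();R=A[:3,:3];g=fpos();print('scroll')
d=np.array([.553,.386,.115])-g;print(R.T@d)
d=np.array([0,0,-.045]);print((R.T@d).round(4), (R.T@[0,0,-.002]).round(4))
E
```

```text
[array([0.586, 0.559, 0.05 ]), array([0.585, 0.505, 0.05 ])] [array([0.659, 0.534, 0.05 ]), array([0.513, 0.53 , 0.05 ])]
scroll
[-0.01986826 -0.01435755  0.0282938 ]
[0.0368 0.0003 0.0259] [0.0016 0.     0.0011]
```

Request:
carry_out(
  rows="-0.02 -0.0143 0.028 0 0 0 40;0.0123 0 0.0087 0 0 0 40;0.0123 0 0.0087 0 0 0 40;0.0123 0 0.0087 0 0 0 40;0 0 0 0 0 0 40;0 0 0 0 0 0 40",
)

```text
time_s: 25.98
eef_pos: [0.5581, 0.3727, 0.059]
tcp_rot: [[-0.2, 0.939, 0.279], [0.537, 0.343, -0.77], [-0.819, -0.004, -0.573]]
ft_force: [-0.3, 0.3, -1.6]
width: 0.0556
```

```bash
python3 - <<'E'
from h import *
show();print(fpos(),cur()[:3,:3].round(3))
s=img('side');crop(s,280,70,360,170,6,'pics/s19.png')
E
```

```text
t 25.98 p [0.5581 0.3727 0.059 ] phi 110.41 tz [ 0.279 -0.77  -0.573] w 0.0556 F [-0.3  0.3 -1.6] q [ 47.4  36.1  86.1 -46.6  90.9  41. ]
[0.55277672 0.38734609 0.0699244 ] [[-0.2    0.939  0.279]
 [ 0.537  0.343 -0.77 ]
 [-0.819 -0.004 -0.573]]
```

View pics/s19.png

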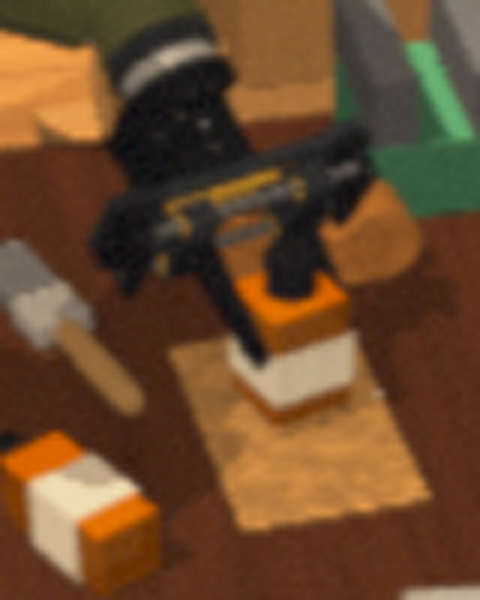

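Request:
carry_out(
  rows="0.0033 0 0.0023 0 0 0 40;0.0033 0 0.0023 0 0 0 40;0 0 0 0 0 0 40",
)

```text
time_s: 26.4
eef_pos: [0.5577, 0.372, 0.0505]
tcp_rot: [[-0.2, 0.94, 0.278], [0.537, 0.342, -0.771], [-0.819, -0.005, -0.573]]
ft_force: [-0.5, -0.1, -2.3]
width: 0.0557
```

Request:
carry_out(
  rows="0.0016 0 0.0011 0 0 0 40;0 0 0 0 0 0 40",
)

```text
time_s: 26.65
eef_pos: [0.5579, 0.3723, 0.0501]
tcp_rot: [[-0.199, 0.94, 0.278], [0.537, 0.342, -0.771], [-0.82, -0.004, -0.573]]
ft_force: [-2.3, -0.3, 3.3]
width: 0.0561
```

Request:
carry_out(
  rows="0 0 0 0 0 0 70;0 0 0 0 0 0 85;0 0 0 0 0 0 95;0 0 0 0 0 0 95",
)

```text
time_s: 27.15
eef_pos: [0.558, 0.3722, 0.049]
tcp_rot: [[-0.2, 0.94, 0.278], [0.538, 0.342, -0.77], [-0.819, -0.004, -0.574]]
ft_force: [0.6, 0.6, 0.5]
width: 0.0885
```

```bash
python3 - <<'E'
from h import *
show()
s=img('side');crop(s,280,70,360,170,6,'pics/s20.png')
E
```

```text
t 27.15 p [0.558  0.3722 0.049 ] phi 110.39 tz [ 0.278 -0.77  -0.574] w 0.0885 F [0.6 0.6 0.5] q [ 47.4  36.8  86.2 -46.6  90.3  41.6]
```

View pics/s20.png

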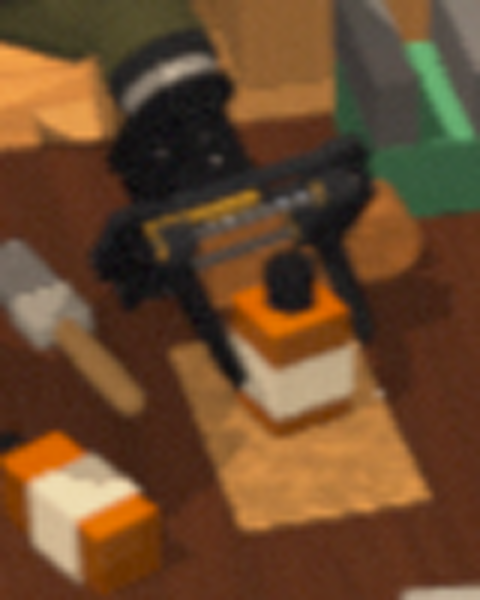

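```bash
python3 - <<'E'
from h import *
from fk import *
R=cur()[:3,:3];print('retreat up',(R.T@[0,0,.1]).round(4))
G=[.390,.3056,.028]
for nm,ph,s in(('n',-62.4,1),('f',117.6,-1)):
    R=down(ph)@Ry(35*s)
    for back in(.1,0):
        q,c=ik(tcp(G,R,back),R,[45,20,105,-30,90,40 if s>0 else -60]);print(nm,'start',q.round(1),round(c,6))
    q0=q
    for yaw in(0,-20,-40,-60):
        R2=down(ph+yaw)@Ry((35-90)*s)
        for g in((.553,.312,.09),(.47,.28,.13)):
            q,c=min((ik(tcp(g,R2),R2,[35,20,105,j4,70,q0[5]]) for j4 in(60,0)),key=lambda v:v[1]);print(nm,'end',yaw,g,q.round(1),round(c,6))
E
```

```text
retreat up [-0.0819 -0.0004 -0.0574]
n start [ 35.8  -6.2 119.1 -11.2  67.3 166.7] 0.423102
n start [ 29.5  -2.5 124.6 -11.1  56.  166.7] 0.363576
n end 0 (0.553, 0.312, 0.09) [  5.2  24.5 100.6  49.4  85.7 139.2] 0.0
n end 0 (0.47, 0.28, 0.13) [  2.8  11.9 112.2  48.1  87.9 138.7] 0.0
n end -20 (0.553, 0.312, 0.09) [  3.5  16.6 111.3  59.1  72.1 145.8] 0.0
n end -20 (0.47, 0.28, 0.13) [  0.5   3.  122.2  57.   75.6 146.8] 0.0
n end -40 (0.553, 0.312, 0.09) [  4.5   8.4 121.3  69.7  56.7 151.8] 0.0
n end -40 (0.47, 0.28, 0.13) [  1.   -7.1 131.9  65.6  61.1 155.7] 0.0
n end -60 (0.553, 0.312, 0.09) [  9.    0.9 129.4  81.9  38.4 157.2] 0.0
n end -60 (0.47, 0.28, 0.13) [  5.9 -17.1 140.2  72.9  42.5 166.7] 3.3e-05
f start [ 54.2   7.5 111.9 -31.4  79.7  37.7] 0.0
f start [ 48.9  11.5 117.  -34.7  69.7  38.9] 0.0
f end 0 (0.553, 0.312, 0.09) [  5.2  24.5 100.6  49.4  85.7 -40.8] 0.0
f end 0 (0.47, 0.28, 0.13) [  2.8  11.9 112.2  48.1  87.9 -41.3] 0.0
f end -20 (0.553, 0.312, 0.09) [  3.5  16.6 111.3  59.1  72.1 -34.2] 0.0
f end -20 (0.47, 0.28, 0.13) [  0.5   3.  122.2  57.   75.6 -33.2] 0.0
f end -40 (0.553, 0.312, 0.09) [  4.5   8.4 121.3  69.7  56.7 -28.2] 0.0
f end -40 (0.47, 0.28, 0.13) [  1.   -7.1 131.9  65.6  61.1 -24.3] 0.0
f end -60 (0.553, 0.312, 0.09) [  9.    0.9 129.4  81.9  38.4 -22.8] 0.0
f end -60 (0.47, 0.28, 0.13) [  6.  -17.2 140.1  72.3  42.4 -12.5] 0.0
```

```bash
python3 - <<'E'
from h import *
A=cur();R=A[:3,:3]
B0=T(A[:3,3]-.12*R[:,2]+[0,0,.05],R)
print('ret',(R.T@(B0[:3,3]-(A[:3,3]-.12*R[:,2]))).round(4))
G=[.390,.3056,.028];R1=down(117.6)@Ry(-35)
B1=plan(tcp(G,R1,.10)+[0,0,.04],R1,B0)
print(B0[:3,3],B1[:3,3]);plan(tcp(G,R1),R1,B1)
E
```

```text
ret [-0.041  -0.0002 -0.0287]
N 5 shift [-0.0014 -0.0379  0.0117] rv [-1.11  3.99 -1.04] | total 0.198 21.4
[0.52457567 0.46466746 0.16781985] [0.36847541 0.34677274 0.13435132]
N 3 shift [0.0076 0.     0.0443] rv [ 0. -0. -0.] | total 0.135 0.0
```

Request:
carry_out(
  rows="0 0 -0.025 0 0 0 100;0 0 -0.03 0 0 0 100;0 0 -0.035 0 0 0 100;0 0 -0.03 0 0 0 100;-0.0205 0 -0.0144 0 0 0 100;-0.0205 0 -0.0144 0 0 0 100;0 0 0 0 0 0 100",
)

```text
time_s: 28.08
eef_pos: [0.5259, 0.4654, 0.1722]
tcp_rot: [[-0.196, 0.94, 0.28], [0.542, 0.342, -0.768], [-0.817, 0.001, -0.576]]
ft_force: [0.2, -0.3, 0.1]
width: 0.0953
```

Request:
carry_out(
  rows="-0.0014 -0.0379 0.0117 -1.1 4 -1 100;-0.0014 -0.0379 0.0117 -1.1 4 -1 100;-0.0014 -0.0379 0.0117 -1.1 4 -1 100;-0.0014 -0.0379 0.0117 -1.1 4 -1 100;-0.0014 -0.0379 0.0117 -1.1 4 -1 100;0 0 0 0 0 0 100;0 0 0 0 0 0 100",
)

```text
time_s: 28.95
eef_pos: [0.3692, 0.3471, 0.1347]
tcp_rot: [[-0.376, 0.888, 0.265], [0.728, 0.46, -0.508], [-0.573, 0.002, -0.819]]
ft_force: [0.2, 0.5, -0.1]
width: 0.095
```

```bash
python3 - <<'E'
from h import *
show()
s=img('side');crop(s,220,50,370,190,5,'pics/s21.png');t=img('top');crop(t,140,140,290,270,5,'pics/t21.png')
G=[.390,.3056,.028];R1=down(117.6)@Ry(-35)
print(cur()[:3,:3].round(3),R1.round(3));plan(tcp(G,R1,.04),R1);plan(tcp(G,R1),R1,T(tcp(G,R1,.04),R1))
E
```

```text
t 28.95 p [0.3692 0.3471 0.1347] phi 117.28 tz [ 0.265 -0.508 -0.819] w 0.095 F [ 0.2  0.5 -0.1] q [ 54.2   4.6 110.7 -31.1  83.2  35.7]
[[-0.376  0.888  0.266]
 [ 0.728  0.46  -0.508]
 [-0.573  0.003 -0.82 ]] [[-0.38   0.886  0.266]
 [ 0.726  0.463 -0.508]
 [-0.574  0.    -0.819]]
N 3 shift [ 0.0076 -0.0006  0.0312] rv [ 0.   -0.02 -0.09] | total 0.096 0.3
N 1 shift [0.   0.   0.04] rv [ 0. -0. -0.] | total 0.04 0.0
```

View pics/s21.png

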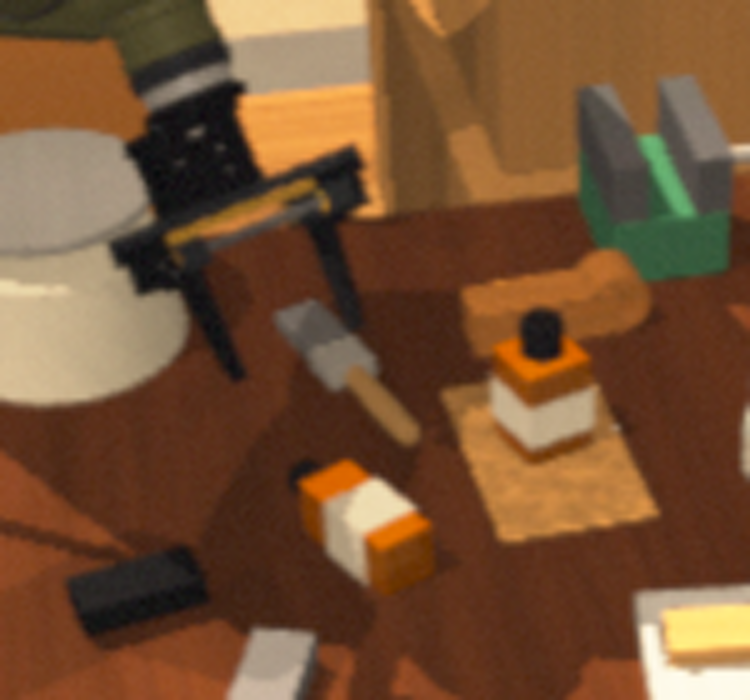

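View pics/t21.png

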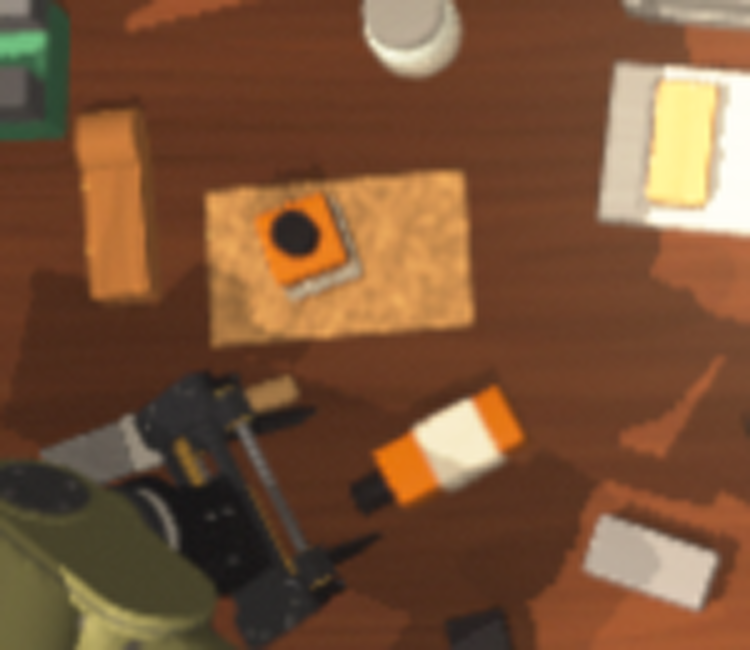

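Request:
carry_out(
  rows="0.0076 -0.0006 0.0312 0 0 0 100;0.0076 -0.0006 0.0312 0 0 0 100;0.0076 -0.0006 0.0312 0 0 0 100;0 0 0 0 0 0 100",
)

```text
time_s: 29.55
eef_pos: [0.3827, 0.3141, 0.0424]
tcp_rot: [[-0.378, 0.888, 0.262], [0.726, 0.459, -0.512], [-0.575, -0.003, -0.818]]
ft_force: [-0.9, 0.4, -0.3]
width: 0.0951
```

```bash
python3 - <<'E'
from h import *
show()
s=img('side');crop(s,250,100,330,190,7,'pics/s22.png')
G=[.390,.3056,.028];R1=down(117.6)@Ry(-35);plan(tcp(G,R1),R1)
E
```

```text
t 29.55 p [0.3827 0.3141 0.0424] phi 117.48 tz [ 0.262 -0.512 -0.818] w 0.0951 F [-0.9  0.4 -0.3] q [ 51.    9.7 115.4 -33.2  73.7  38.5]
N 1 shift [-0.0004  0.0013  0.039 ] rv [-0.13  0.02 -0.18] | total 0.039 0.2
```

View pics/s22.png

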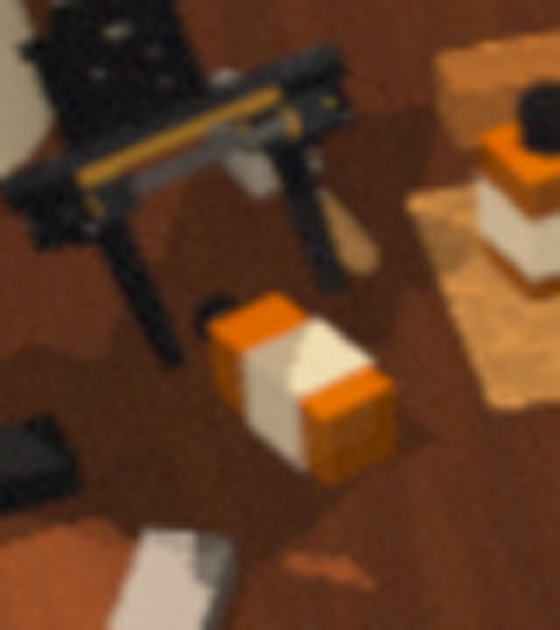

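Request:
carry_out(
  rows="0 0.0013 0.02 0 0 0 100;0 0 0.0185 0 0 0 100;0 0 0 0 0 0 70;0 0 0 0 0 0 30;0 0 0 0 0 0 30;0 0 0 0 0 0 30;0 0 0 0 0 0 30;0 0 0 0 0 0 30;0 0 0 0 0 0 30",
  newtons=35,
)

```text
time_s: 30.72
eef_pos: [0.3946, 0.2967, 0.0133]
tcp_rot: [[-0.376, 0.888, 0.265], [0.728, 0.46, -0.508], [-0.573, 0.002, -0.82]]
ft_force: [-0.5, 0.6, 1.1]
width: 0.0455
```

```bash
python3 - <<'E'
from h import *
from fk import ik
show();print(fpos());A=cur();R=A[:3,:3]
B1=plan(A[:3,3]+[0,0,.115],R,step=.03)
R2=down(117.6)@Ry(55);G2=np.array([.45,.255,.15])
B2=plan(tcp(G2,R2),R2,B1)
q=env.state()['joint_positions']
for i in range(11):
    from scipy.linalg import fractional_matrix_power as fp
    X=B1@expm(np.real(logm(np.linalg.inv(B1)@B2))*i/10);q,c=ik(X[:3,3],X[:3,:3],q);print(i,q.round(1),round(c,6),(X[:3,3]-.019*X[:3,2]).round(3))
E
```

```text
t 30.73 p [0.3946 0.2967 0.0133] phi 117.34 tz [ 0.265 -0.508 -0.82 ] w 0.0455 F [-0.5  0.6  1.1] q [ 48.9  11.4 117.  -34.7  69.8  39.1]
[0.38953545 0.30632204 0.02890188]
N 4 shift [-0.0165  0.0001 -0.0236] rv [-0.  0.  0.] | total 0.115 0.0
N 10 shift [-0.0051  0.003  -0.0017] rv [ 0.02  9.   -0.02] | total 0.057 90.0
0 [ 48.9   1.5 114.6 -32.8  80.   32. ] 0.0 [0.39  0.306 0.144]
1 [ 44.5  -2.3 115.5 -25.5  76.3  25.3] 0.0 [0.395 0.303 0.15 ]
2 [ 39.5  -5.4 116.3 -17.3  73.5  17.6] 0.0 [0.401 0.298 0.155]
3 [ 34.   -7.6 116.9  -8.3  71.7   9.2] 0.0 [0.407 0.293 0.158]
4 [ 28.2  -8.6 117.3   1.1  71.3   0.3] 0.0 [0.413 0.288 0.161]
5 [ 22.4  -8.5 117.5  10.5  72.2  -8.5] 0.0 [0.419 0.282 0.162]
6 [ 16.8  -7.2 117.4  19.4  74.4 -16.8] 0.0 [0.426 0.276 0.162]
7 [ 11.7  -4.9 117.1  27.6  77.5 -24.3] 0.0 [0.432 0.27  0.161]
8 [  7.2  -1.5 116.6  34.8  81.4 -30.9] 0.0 [0.438 0.265 0.158]
9 [  3.3   2.7 115.9  41.1  85.8 -36.6] 0.0 [0.444 0.259 0.155]
10 [  0.3   7.6 114.9  46.7  90.5 -41.5] 0.0 [0.45  0.255 0.15 ]
```

Request:
carry_out(
  rows="-0.0165 0 -0.0236 0 0 0 30;-0.0165 0 -0.0236 0 0 0 30;-0.0165 0 -0.0236 0 0 0 30;-0.0165 0 -0.0236 0 0 0 30;-0.005 0.003 -0.0017 0 9 0 30;-0.005 0.003 -0.0017 0 9 0 30;-0.005 0.003 -0.0017 0 9 0 30;-0.005 0.003 -0.0017 0 9 0 30;-0.005 0.003 -0.0017 0 9 0 30",
)

```text
time_s: 31.85
eef_pos: [0.4174, 0.2846, 0.1439]
tcp_rot: [[-0.454, 0.888, -0.08], [0.873, 0.461, 0.16], [0.179, 0.003, -0.984]]
ft_force: [-0.3, 0.1, -1.8]
width: 0.0459
```

Request:
carry_out(
  rows="-0.005 0.003 -0.0017 0 9 0 30;-0.005 0.003 -0.0017 0 9 0 30;-0.005 0.003 -0.0017 0 9 0 30;-0.005 0.003 -0.0017 0 9 0 30;-0.005 0.003 -0.0017 0 9 0 30;0 0 0 0 0 0 30;0 0 0 0 0 0 30",
)

```text
time_s: 32.72
eef_pos: [0.4422, 0.2691, 0.1392]
tcp_rot: [[-0.266, 0.888, -0.376], [0.509, 0.461, 0.727], [0.819, 0.001, -0.574]]
ft_force: [-0.0, -0.2, -1.6]
width: 0.0458
```

```bash
python3 - <<'E'
from h import *
show();print(fpos(),cur()[:3,:3].round(3))
s=img('side');crop(s,230,60,410,200,4.4,'pics/s23.png')
E
```

```text
t 32.73 p [0.4422 0.2691 0.1392] phi 117.54 tz [-0.376  0.727 -0.574] w 0.0458 F [-0.  -0.2 -1.6] q [  0.3   7.4 115.1  46.8  90.3 -41.4]
[0.44936733 0.25532734 0.15013073] [[-0.266  0.888 -0.376]
 [ 0.509  0.461  0.727]
 [ 0.819  0.001 -0.574]]
```

View pics/s23.png

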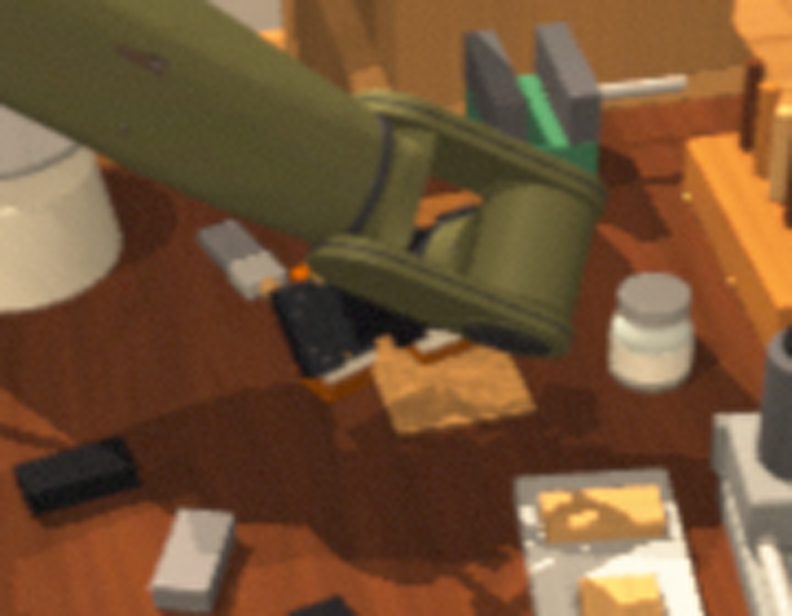

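```bash
python3 - <<'E'
from h import *
from fk import ik
A=cur();R2=down(77.6)@Ry(55)
B1=plan(tcp([.53,.26,.14],R2),R2)
B2=plan(tcp([.553,.311,.105],R2),R2,B1,step=.03)
q=env.state()['joint_positions']
D=np.real(logm(np.linalg.inv(A)@B1))
for i in range(5):
    X=A@expm(D*i/4);q,c=ik(X[:3,3],X[:3,:3],q);print(i,q.round(1),round(c,6),(X[:3,3]-.019*X[:3,2]).round(3))
for z in(.105,.08):
  X=tcp([.553,.311,z],R2);q,c=ik(X,R2,q);print(q.round(1),c)
E
```

```text
N 5 shift [-0.0033  0.0184 -0.0008] rv [-6.51  0.    4.6 ] | total 0.092 39.9
N 3 shift [0.0009 0.0038 0.0216] rv [ 0.  0. -0.] | total 0.066 0.0
0 [  0.3   7.3 115.   46.8  90.4 -41.4] 0.0 [0.449 0.256 0.151]
1 [ -0.6   5.6 117.3  51.5  84.3 -36.8] 0.0 [0.469 0.262 0.148]
2 [ -1.2   3.6 119.7  55.9  77.7 -32.5] 0.0 [0.489 0.265 0.145]
3 [ -1.5   1.6 122.1  60.2  70.7 -28.4] 0.0 [0.51  0.264 0.143]
4 [ -1.5  -0.4 124.5  64.2  63.3 -24.5] 0.0 [0.53 0.26 0.14]
[  4.3   6.8 121.2  68.6  57.4 -26.4] 1.654385834337931e-25
[  4.3   9.4 121.4  70.4  56.4 -29.5] 2.3347967080878634e-20
```

Request:
carry_out(
  rows="-0.0033 0.0184 -0.0008 -6.5 0 4.6 30;-0.0033 0.0184 -0.0008 -6.5 0 4.6 30;-0.0033 0.0184 -0.0008 -6.5 0 4.6 30;-0.0033 0.0184 -0.0008 -6.5 0 4.6 30;-0.0033 0.0184 -0.0008 -6.5 0 4.6 30;0.0009 0.0038 0.0216 0 0 0 30;0.0009 0.0038 0.0216 0 0 0 30;0.0009 0.0038 0.0216 0 0 0 30;0 0 0 0 0 0 30;0 0 0 0 0 0 30",
)

```text
time_s: 34.02
eef_pos: [0.5558, 0.3262, 0.0943]
tcp_rot: [[0.123, 0.977, 0.175], [0.56, -0.214, 0.801], [0.82, -0.001, -0.573]]
ft_force: [-0.0, -0.0, -1.0]
width: 0.0459
```

```bash
python3 - <<'E'
from h import *
show();print(fpos(),cur()[:3,:3].round(3))
s=img('side');crop(s,270,60,390,180,5,'pics/s24.png');t=img('top');crop(t,150,130,290,250,5,'pics/t24.png')
R=cur()[:3,:3];print((R.T@[0,0,-.01]).round(4),(R.T@[0,-.01,0]).round(4))
E
```

```text
t 34.02 p [0.5558 0.3262 0.0943] phi 77.63 tz [ 0.175  0.801 -0.573] w 0.0459 F [-0. -0. -1.] q [  4.4   6.8 121.2  68.6  57.5 -26.4]
[0.5525257  0.3109809  0.10517948] [[ 0.123  0.977  0.175]
 [ 0.56  -0.214  0.801]
 [ 0.82  -0.001 -0.573]]
[-0.0082  0.      0.0057] [-0.0056  0.0021 -0.008 ]
```

View pics/s24.png

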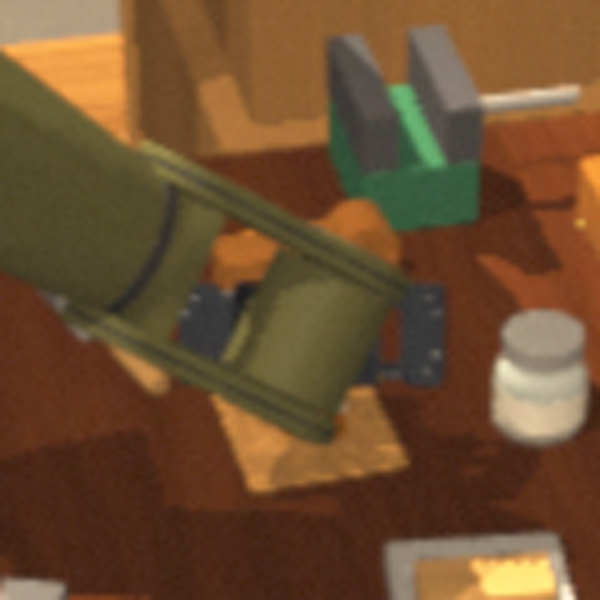

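View pics/t24.png

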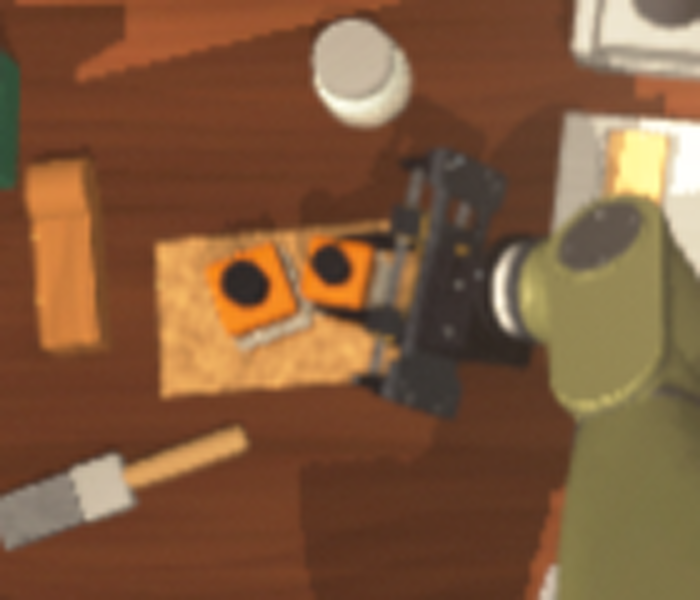

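Request:
carry_out(
  rows="-0.0066 0.0006 0.0023 0 0 0 30;-0.0055 0 0.0038 0 0 0 30;-0.0033 0 0.0023 0 0 0 30;0 0 0 0 0 0 30;0 0 0 0 0 0 30",
)

```text
time_s: 34.75
eef_pos: [0.5562, 0.3237, 0.0756]
tcp_rot: [[0.125, 0.977, 0.175], [0.559, -0.215, 0.801], [0.819, -0.002, -0.573]]
ft_force: [-0.5, 0.4, -0.5]
width: 0.046
```

Request:
carry_out(
  rows="-0.0025 0 0.0017 0 0 0 30;0 0 0 0 0 0 30",
)

```text
time_s: 35.0
eef_pos: [0.556, 0.3237, 0.0724]
tcp_rot: [[0.125, 0.977, 0.174], [0.56, -0.215, 0.801], [0.819, -0.003, -0.573]]
ft_force: [-0.1, 0.1, -1.6]
width: 0.0458
```

Request:
carry_out(
  rows="-0.0012 0 0.0009 0 0 0 30;0 0 0 0 0 0 30",
)

```text
time_s: 35.25
eef_pos: [0.5564, 0.324, 0.0719]
tcp_rot: [[0.124, 0.977, 0.175], [0.559, -0.214, 0.801], [0.82, -0.002, -0.572]]
ft_force: [-2.1, -0.8, 2.9]
width: 0.0461
```

Request:
carry_out(
  rows="-0.0012 0 0.0009 0 0 0 30;0 0 0 0 0 0 30",
)

```text
time_s: 35.5
eef_pos: [0.5569, 0.3244, 0.0719]
tcp_rot: [[0.123, 0.977, 0.175], [0.557, -0.214, 0.803], [0.821, -0.001, -0.57]]
ft_force: [-3.0, -2.5, 8.0]
width: 0.046
```

Request:
carry_out(
  rows="-0.0012 0 0.0009 0 0 0 30;0 0 0 0 0 0 30",
)

```text
time_s: 35.75
eef_pos: [0.5574, 0.3248, 0.0719]
tcp_rot: [[0.122, 0.977, 0.175], [0.555, -0.213, 0.804], [0.823, -0.001, -0.569]]
ft_force: [-5.5, -4.2, 12.9]
width: 0.046
```

Request:
carry_out(
  rows="0.0012 0 -0.0009 0 0 0 30;0.001 0 -0.0007 0 0 0 30;0 0 0 0 0 0 30;0 0 0 0 0 0 65;0 0 0 0 0 0 80;0 0 0 0 0 0 90;0 0 0 0 0 0 90",
)

```text
time_s: 36.62
eef_pos: [0.5559, 0.3237, 0.0704]
tcp_rot: [[0.126, 0.977, 0.174], [0.56, -0.215, 0.8], [0.819, -0.003, -0.574]]
ft_force: [-0.1, 0.2, 0.4]
width: 0.0807
```

Request:
carry_out(
  rows="0 0 -0.02 0 0 0 92;0 0 -0.03 0 0 0 92;0 0 -0.035 0 0 0 92;0 0 -0.035 0 0 0 92;0.025 0 -0.017 0 0 0 92;0.025 0 -0.017 0 0 0 92",
)

```text
time_s: 37.38
eef_pos: [0.5354, 0.2271, 0.2016]
tcp_rot: [[0.126, 0.976, 0.176], [0.56, -0.217, 0.8], [0.819, -0.002, -0.574]]
ft_force: [0.3, 0.3, 0.9]
width: 0.0876
```

```bash
python3 - <<'E'
from h import *
show();print(fpos())
s=img('side');cv2.imwrite('pics/side25.png',s);crop(s,270,60,450,200,4.4,'pics/s25.png');t=img('top');cv2.imwrite('pics/top25.png',t);crop(t,150,130,360,250,3.8,'pics/t25.png')
E
```

```text
t 37.38 p [0.5354 0.2271 0.2016] phi 77.34 tz [ 0.176  0.8   -0.574] w 0.0876 F [0.3 0.3 0.9] q [ -7.1  -6.8 122.4  59.3  71.6 -18.7]
[0.53201616 0.21186459 0.21246055]
```

View pics/s25.png

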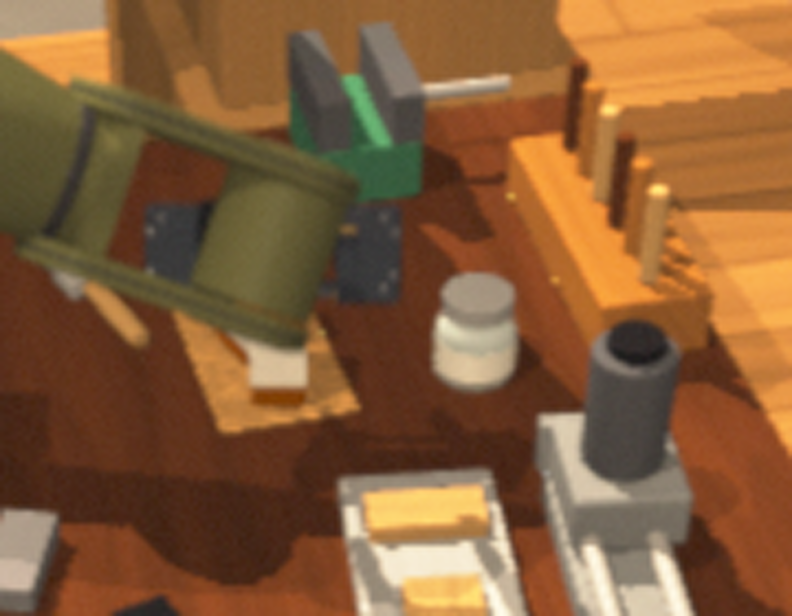

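View pics/t25.png

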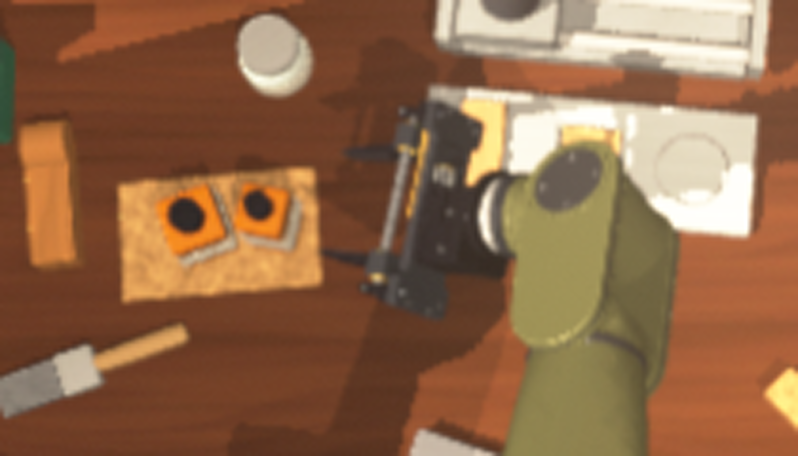

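```bash
python3 - <<'E'
from h import *
t=cv2.imread('pics/top25.png');s=cv2.imread('pics/side25.png')
crop(t,360,185,435,235,10,'pics/k1.png');crop(s,305,245,395,335,7,'pics/k2.png')
A=cur();R=down(99.7)
B=plan([.46,.0,.25],R,T(A[:3,3],A[:3,:3]))
E
```

```text
N 7 shift [-0.0258 -0.0089 -0.024 ] rv [ 1.57 -7.76 -2.9 ] | total 0.244 59.0
```

View pics/k1.png

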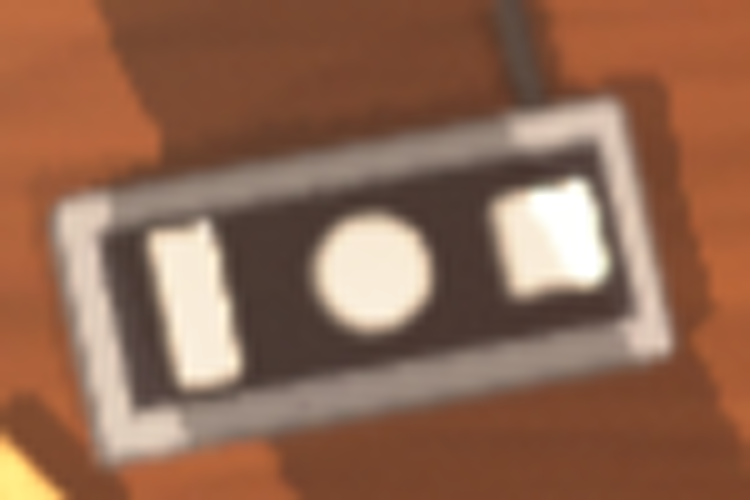

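View pics/k2.png

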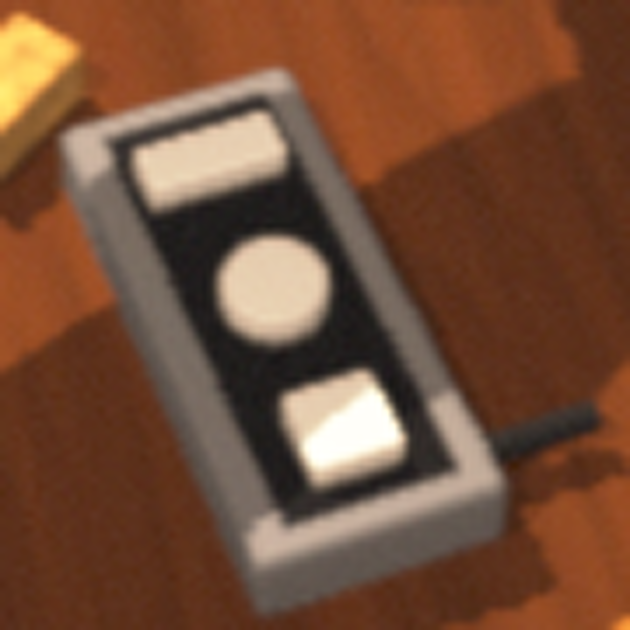

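```bash
python3 - <<'E'
from h import *
K={'bar':((196,305),(210,153)),'round':((373,270),(273,284)),'square':((550,238),(342,421))}
for k,(a,b) in K.items():
    a=((a[0]+.5)/10-.5+360,(a[1]+.5)/10-.5+185);b=((b[0]+.5)/7-.5+305,(b[1]+.5)/7-.5+245)
    print(k,onz('top',*a,.049).round(4),onz('side',*b,.049).round(4),tri(('top',*a),('side',*b)))
E
```

```text
bar [ 0.4388 -0.2725  0.049 ] [ 0.4385 -0.2741  0.049 ] (array([ 0.43885724, -0.27278179,  0.04739238]), np.float64(0.0002370985743764269))
round [ 0.4503 -0.3392  0.049 ] [ 0.449  -0.3416  0.049 ] (array([ 0.4500209 , -0.33968282,  0.04646012]), np.float64(0.0012008424736065745))
square [ 0.4607 -0.4065  0.049 ] [ 0.4603 -0.4076  0.049 ] (array([ 0.4607278 , -0.40674847,  0.04773666]), np.float64(0.00034505245874631095))
```

Request:
carry_out(
  rows="-0.0258 -0.0089 -0.024 1.57 -7.76 -2.9 50;-0.0258 -0.0089 -0.024 1.57 -7.76 -2.9 20;-0.0258 -0.0089 -0.024 1.57 -7.76 -2.9 0;-0.0258 -0.0089 -0.024 1.57 -7.76 -2.9 0;-0.0258 -0.0089 -0.024 1.57 -7.76 -2.9 0;-0.0258 -0.0089 -0.024 1.57 -7.76 -2.9 0;-0.0258 -0.0089 -0.024 1.57 -7.76 -2.9 0",
)

```text
time_s: 38.35
eef_pos: [0.4581, -0.0012, 0.2453]
tcp_rot: [[-0.171, 0.985, -0.011], [0.985, 0.171, -0.004], [-0.003, -0.011, -1.0]]
ft_force: [0.5, -0.9, -0.5]
width: 0.023
```

```bash
python3 - <<'E'
from h import *
show()
s=img('side');cv2.imwrite('pics/side26.png',s);crop(s,270,90,450,250,4,'pics/s26.png');t=img('top');cv2.imwrite('pics/top26.png',t)
crop(t,150,130,360,250,3.8,'pics/t26.png')
E
```

```text
t 38.35 p [ 0.4581 -0.0012  0.2453] phi 99.85 tz [-0.011 -0.004 -1.   ] w 0.023 F [ 0.5 -0.9 -0.5] q [ -6.7 -18.8 115.5  -0.3  83.8 -16.5]
```

View pics/s26.png

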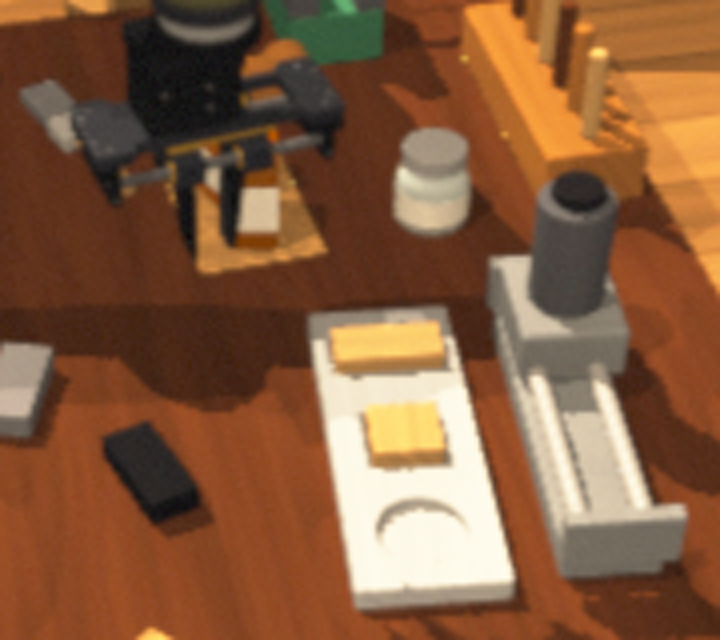

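View pics/t26.png

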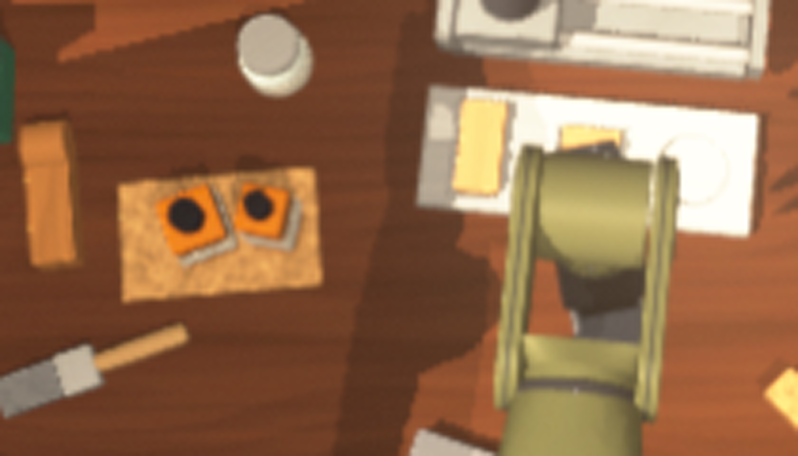

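```bash
python3 - <<'E'
from h import *
B=plan([.462,-.405,.09],down(99.7),step=.046);show()
B2=plan([.462,-.405,.06],down(99.7),B)
E
```

```text
N 10 shift [-0.04   -0.0066  0.0158] rv [-0.03 -0.    0.01] | total 0.435 0.3
t 38.45 p [4.597e-01 2.000e-04 2.477e-01] phi 99.83 tz [-0.005 -0.001 -1.   ] w 0.0148 F [0.1 0.  0.1] q [-6.600e+00 -1.890e+01  1.154e+02 -1.000e-01  8.380e+01 -1.640e+01]
N 1 shift [0.   0.   0.03] rv [0. 0. 0.] | total 0.03 0.0
```

Request:
carry_out(
  rows="-0.04 -0.0066 0.0158 0 0 0 0;-0.04 -0.0066 0.0158 0 0 0 0;-0.04 -0.0066 0.0158 0 0 0 0;-0.04 -0.0066 0.0158 0 0 0 0;-0.04 -0.0066 0.0158 0 0 0 0;-0.04 -0.0066 0.0158 0 0 0 0;-0.04 -0.0066 0.0158 0 0 0 0;-0.04 -0.0066 0.0158 0 0 0 0;-0.04 -0.0066 0.0158 0 0 0 0;-0.04 -0.0066 0.0158 0 0 0 0",
)

```text
time_s: 39.7
eef_pos: [0.4598, -0.4051, 0.0847]
tcp_rot: [[-0.168, 0.986, -0.009], [0.986, 0.168, 0.005], [0.006, -0.008, -1.0]]
ft_force: [1.3, 0.4, 0.5]
width: 0.0004
```

Request:
carry_out(
  rows="0 0 0.01 0 0 0 0;0 0 0 0 0 0 0;0 0 0 0 0 0 0",
)

```text
time_s: 40.08
eef_pos: [0.4608, -0.4036, 0.0772]
tcp_rot: [[-0.171, 0.985, -0.008], [0.985, 0.171, 0.001], [0.003, -0.008, -1.0]]
ft_force: [-0.4, 0.9, 0.1]
width: 0.0007
```

```bash
python3 - <<'E'
from h import *
show()
s=img('side');t=img('top');cv2.imwrite('pics/side27.png',s);cv2.imwrite('pics/top27.png',t);crop(s,290,230,410,340,6,'pics/s27.png')
crop(t,150,130,420,250,2.9,'pics/t27.png');crop(s,230,90,430,250,3.9,'pics/s27b.png')
lo,hi=(12,60,165),(30,175,255)
print('ob',planerect('top',t,(262,148,292,190),lo,hi,.034),'sq',planerect('top',t,(292,155,322,190),lo,hi,.034))
B=plan([.462,-.405,.06],down(99.7))
E
```

```text
t 40.08 p [ 0.4608 -0.4036  0.0772] phi 99.84 tz [-0.008  0.001 -1.   ] w 0.0007 F [-0.4  0.9  0.1] q [-46.1   9.7 105.6  -0.3  65.1 -55.8]
ob [632.6 110.1 108.8  60.7 179.2 340. ] sq [613.7  -1.3  65.2  64.  172.9 254.5]
N 1 shift [-0.0011  0.0007  0.0181] rv [-0.42 -0.08  0.16] | total 0.018 0.5
```

View pics/s27.png

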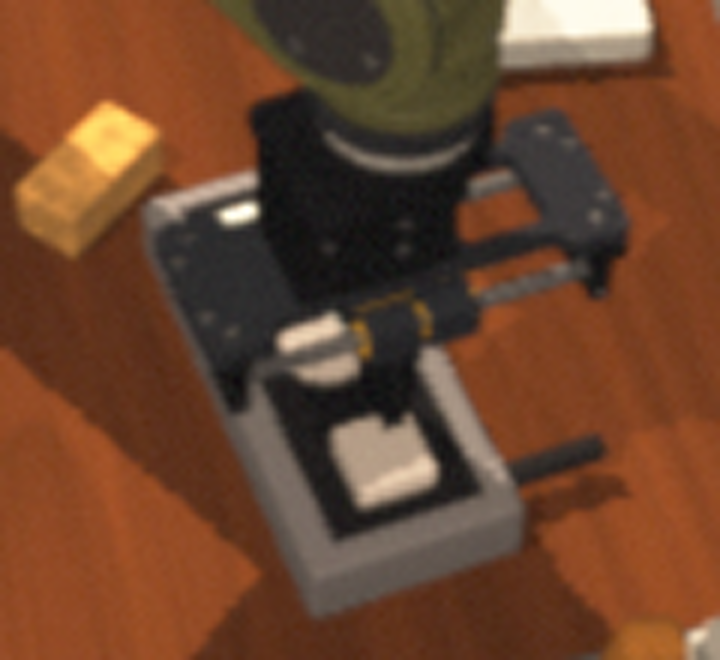

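View pics/s27b.png

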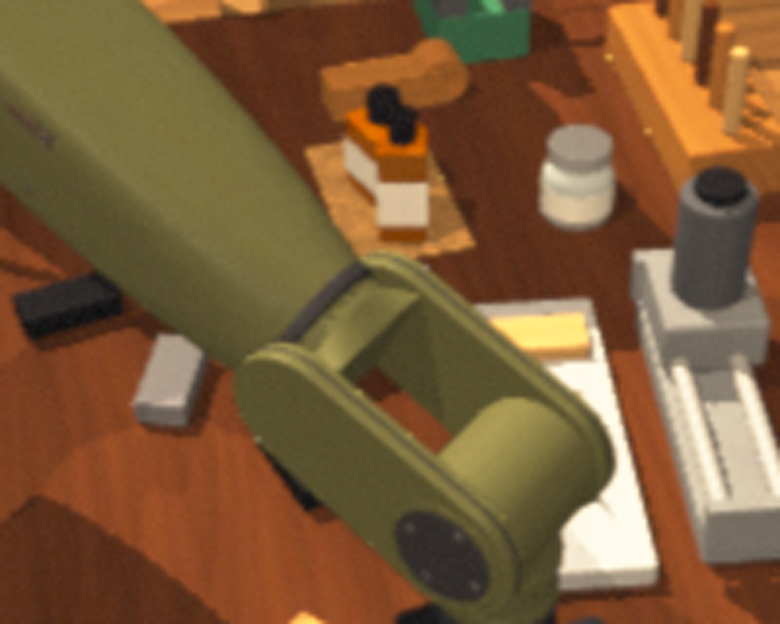

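View pics/t27.png

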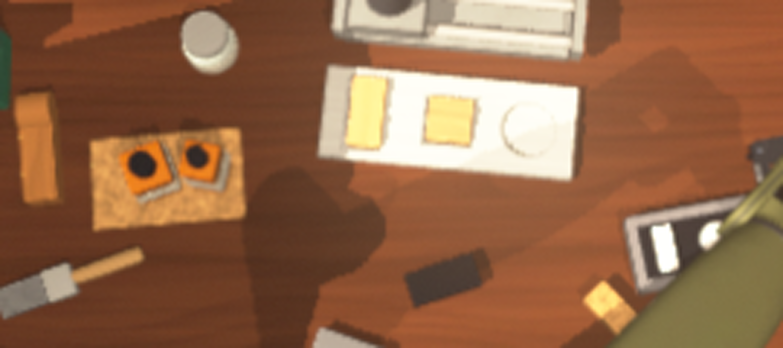

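Request:
carry_out(
  rows="0 0 0.012 0 0 0 0;0 0 0.01 0 0 0 0;0 0 0.006 0 0 0 0;0 0 0.003 0 0 0 0;0 0 0 0 0 0 0",
)

```text
time_s: 40.8
eef_pos: [0.4604, -0.4045, 0.0463]
tcp_rot: [[-0.17, 0.985, -0.009], [0.985, 0.17, 0.001], [0.003, -0.009, -1.0]]
ft_force: [-0.3, 2.1, 2.9]
width: 0.0002
```

Request:
carry_out(
  rows="0 0 0.003 0 0 0 0;0 0 0 0 0 0 0",
)

```text
time_s: 41.05
eef_pos: [0.4608, -0.4051, 0.0437]
tcp_rot: [[-0.17, 0.985, -0.008], [0.985, 0.17, -0.0], [0.001, -0.008, -1.0]]
ft_force: [-0.4, 1.4, 3.4]
width: 0.0
```

Request:
carry_out(
  rows="0 0 0.002 0 0 0 0;0 0 0 0 0 0 0",
)

```text
time_s: 41.3
eef_pos: [0.4607, -0.405, 0.0417]
tcp_rot: [[-0.17, 0.985, -0.008], [0.985, 0.17, -0.0], [0.001, -0.008, -1.0]]
ft_force: [-0.6, 1.2, 4.4]
width: 0.0009
```

Request:
carry_out(
  rows="0 0 0.002 0 0 0 0;0 0 0 0 0 0 0;0 0 0 0 0 0 0",
)

```text
time_s: 41.68
eef_pos: [0.4608, -0.4051, 0.0412]
tcp_rot: [[-0.17, 0.985, -0.008], [0.985, 0.17, 0.0], [0.001, -0.008, -1.0]]
ft_force: [-3.4, 4.2, 12.0]
width: 0.0001
```

Request:
carry_out(
  rows="0 0 0.0015 0 0 0 0;0 0 0 0 0 0 0;0 0 0 0 0 0 0",
)

```text
time_s: 42.05
eef_pos: [0.4608, -0.4052, 0.0411]
tcp_rot: [[-0.171, 0.985, -0.008], [0.985, 0.171, 0.0], [0.002, -0.008, -1.0]]
ft_force: [-5.6, 6.5, 18.0]
width: 0.0005
```

The square key bottomed at z = 0.041, with the force climbing steeply to 18 N. I'll lift off and go on to the bar key.

Request:
carry_out(
  rows="0 0 -0.01 0 0 0 0;0 0 -0.02 0 0 0 0;0 0 -0.02 0 0 0 0;0 0 0 0 0 0 0",
)

```text
time_s: 42.55
eef_pos: [0.4621, -0.4061, 0.0906]
tcp_rot: [[-0.17, 0.985, -0.005], [0.985, 0.17, -0.003], [-0.002, -0.006, -1.0]]
ft_force: [-0.3, 0.9, -0.6]
width: 0.0005
```

```bash
python3 - <<'E'
from h import *
show()
B=plan([.4395,-.271,.085],down(99.7))
E
```

```text
t 42.55 p [ 0.4621 -0.4061  0.0906] phi 99.81 tz [-0.005 -0.003 -1.   ] w 0.0005 F [-0.3  0.9 -0.6] q [-46.1   8.9 105.   -0.4  66.2 -55.8]
N 4 shift [0.0342 0.0002 0.0014] rv [-0.08  0.03  0.03] | total 0.137 0.4
```

Request:
carry_out(
  rows="0.0342 0 0.0014 0 0 0 0;0.0342 0 0.0014 0 0 0 0;0.0342 0 0.0014 0 0 0 0;0.0342 0 0.0014 0 0 0 0;0 0 0 0 0 0 0;0 0 0 0 0 0 0",
)

```text
time_s: 43.3
eef_pos: [0.4376, -0.2703, 0.0825]
tcp_rot: [[-0.171, 0.985, -0.008], [0.985, 0.171, 0.0], [0.001, -0.008, -1.0]]
ft_force: [-0.9, 0.5, 0.2]
width: 0.0007
```

```bash
python3 - <<'E'
from h import *
show()
s=img('side');crop(s,290,220,410,330,6,'pics/s28.png')
E
```

```text
t 43.3 p [ 0.4376 -0.2703  0.0825] phi 99.82 tz [-0.008  0.    -1.   ] w 0.0007 F [-0.9  0.5  0.2] q [-37.5  -2.8 118.2  -0.3  65.1 -47.2]
```

View pics/s28.png

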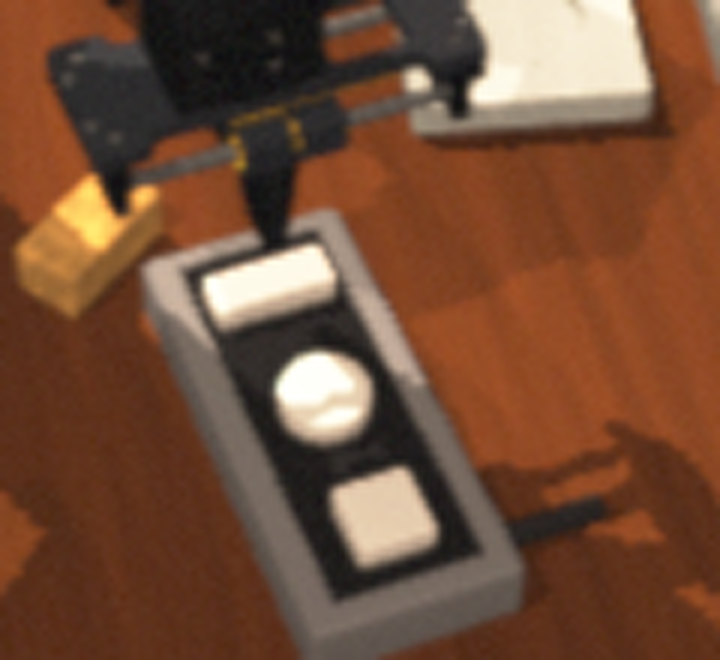

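Request:
carry_out(
  rows="0.0005 0.001 0.015 0 0 0 0;0 0 0.015 0 0 0 0;0 0 0.006 0 0 0 0;0 0 0.003 0 0 0 0;0 0 0.002 0 0 0 0;0 0 0 0 0 0 0;0 0 0 0 0 0 0",
)

```text
time_s: 44.22
eef_pos: [0.4381, -0.2694, 0.0419]
tcp_rot: [[-0.17, 0.985, -0.008], [0.985, 0.17, 0.0], [0.002, -0.008, -1.0]]
ft_force: [-3.4, 0.9, 3.3]
width: 0.0006
```

Request:
carry_out(
  rows="0 0 0.002 0 0 0 0;0 0 0.001 0 0 0 0;0 0 0 0 0 0 0;0 0 0 0 0 0 0",
)

```text
time_s: 44.72
eef_pos: [0.4383, -0.2695, 0.0411]
tcp_rot: [[-0.171, 0.985, -0.009], [0.985, 0.171, 0.001], [0.002, -0.009, -1.0]]
ft_force: [-7.5, 5.3, 17.5]
width: 0.0007
```

The bar key bottomed too, at 0.0411 with 17.5 N. I'll release it and go on to the round key.

Request:
carry_out(
  rows="0 0 -0.01 0 0 0 0;0 0 -0.02 0 0 0 0;0 0 -0.015 0 0 0 0;0 0 0 0 0 0 0",
)

```text
time_s: 45.22
eef_pos: [0.4395, -0.27, 0.0849]
tcp_rot: [[-0.17, 0.985, -0.005], [0.985, 0.17, -0.002], [-0.001, -0.006, -1.0]]
ft_force: [-0.6, -0.4, -0.4]
width: 0.0005
```

```bash
python3 - <<'E'
from h import *
show()
B=plan([.4505,-.338,.08],down(99.7))
s=img('side');t=img('top');crop(s,250,90,430,250,4,'pics/s29.png');crop(t,150,130,420,250,2.9,'pics/t29.png')
E
```

```text
t 45.23 p [ 0.4395 -0.27    0.0849] phi 99.81 tz [-0.005 -0.002 -1.   ] w 0.0005 F [-0.6 -0.4 -0.4] q [-37.4  -3.  118.   -0.3  65.2 -47.1]
N 2 shift [-0.0344 -0.0004  0.0025] rv [-0.16  0.02  0.06] | total 0.069 0.3
```

View pics/t29.png

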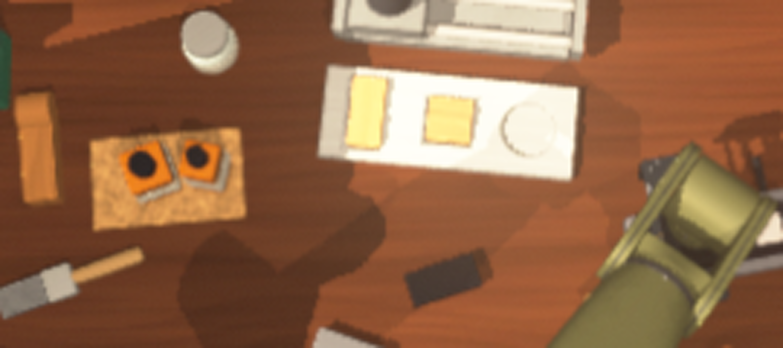

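Request:
carry_out(
  rows="-0.0344 0 0.0015 0 0 0 0;-0.0344 0 0.0015 0 0 0 0;0 0 0 0 0 0 0;0 0 0 0 0 0 0",
)

```text
time_s: 45.82
eef_pos: [0.4495, -0.3362, 0.0792]
tcp_rot: [[-0.17, 0.985, -0.01], [0.985, 0.17, 0.002], [0.004, -0.009, -1.0]]
ft_force: [0.0, -0.7, -0.0]
width: 0.0005
```

Request:
carry_out(
  rows="0 0 0.015 0 0 0 0;0 0 0.015 0 0 0 0;0 0 0.005 0 0 0 0;0 0 0.003 0 0 0 0;0 0 0.002 0 0 0 0;0 0 0 0 0 0 0;0 0 0 0 0 0 0",
)

```text
time_s: 46.7
eef_pos: [0.4497, -0.3367, 0.0413]
tcp_rot: [[-0.17, 0.985, -0.009], [0.985, 0.17, 0.001], [0.003, -0.009, -1.0]]
ft_force: [-4.1, 4.7, 7.0]
width: 0.0002
```

Request:
carry_out(
  rows="0 0 0.002 0 0 0 0;0 0 0.001 0 0 0 0;0 0 0 0 0 0 0;0 0 0 0 0 0 0",
)

```text
time_s: 47.2
eef_pos: [0.4497, -0.3368, 0.041]
tcp_rot: [[-0.171, 0.985, -0.01], [0.985, 0.171, 0.002], [0.004, -0.01, -1.0]]
ft_force: [-7.9, 9.2, 22.1]
width: 0.0003
```

Request:
carry_out(
  rows="0 0 -0.01 0 0 0 0;0 0 -0.02 0 0 0 0;0 0 -0.03 0 0 0 0;0 0 -0.04 0 0 0 0;0 0 -0.04 0 0 0 0;0 0 0 0 0 0 0;0 0 0 0 0 0 0",
)

```text
time_s: 48.08
eef_pos: [0.4508, -0.3371, 0.1772]
tcp_rot: [[-0.17, 0.985, -0.008], [0.985, 0.17, 0.0], [0.002, -0.008, -1.0]]
ft_force: [-0.1, 0.8, -1.2]
width: 0.0003
```

```bash
python3 - <<'E'
from h import *
show()
s=img('side');t=img('top');cv2.imwrite('pics/side30.png',s);cv2.imwrite('pics/top30.png',t);crop(s,230,60,430,330,2.2,'pics/s30.png');crop(t,140,90,460,290,2.5,'pics/t30.png')
E
```

```text
t 48.08 p [ 0.4508 -0.3371  0.1772] phi 99.8 tz [-0.008  0.    -1.   ] w 0.0003 F [-0.1  0.8 -1.2] q [-42.1  -2.1 107.7  -0.3  74.8 -51.8]
```

View pics/s30.png

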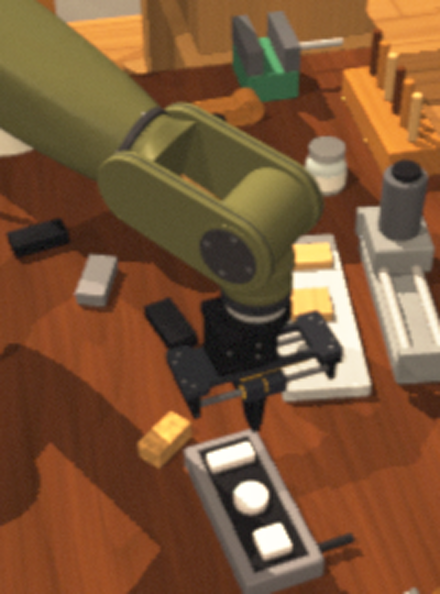

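View pics/t30.png

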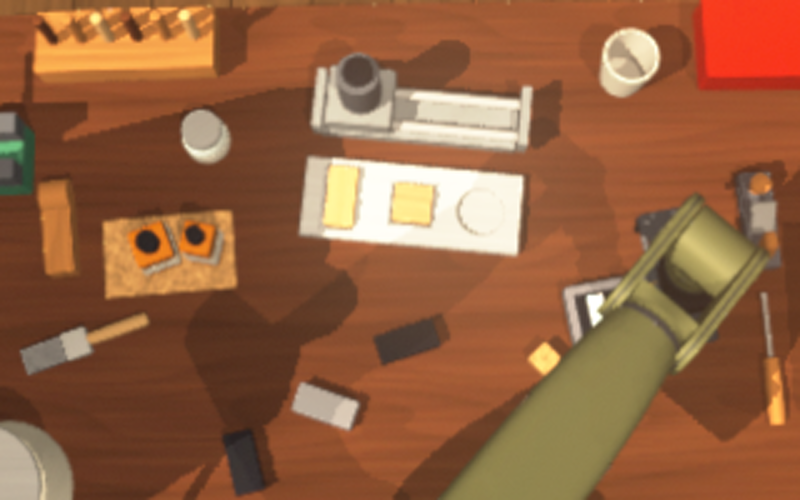

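```bash
python3 - <<'E'
from h import *
s=cv2.imread('pics/side26.png');t=cv2.imread('pics/top30.png')
lo=(12,90,165);hi=(30,200,255);los=(12,90,215)
print('ob',planerect('top',t,(266,150,288,187),lo,hi,.034),planerect('side',s,(348,168,386,184),los,hi,.034,'pics/v1.png'))
print('sq',planerect('top',t,(292,158,320,185),lo,hi,.034),planerect('side',s,(357,188,386,208),los,hi,.034,'pics/v2.png'))
a=cv2.imread('pics/v1.png');b=cv2.imread('pics/v2.png');h=max(a.shape[0],b.shape[0])
cv2.imwrite('pics/v.png',np.hstack([cv2.copyMakeBorder(i,0,h-i.shape[0],0,8,cv2.BORDER_CONSTANT) for i in(a,b)]))
E
```

```text
ob [627.1 106.3  95.8  46.4 173.6 269.5] [626.8 105.8  94.6  45.5 174.8 205. ]
sq [613.7  -1.1  61.4  60.  173.  222.5] [614.3  -2.8  60.1  57.5 172.4 195. ]
```

View pics/v.png

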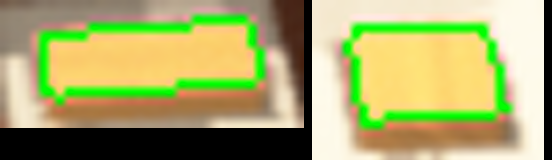

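```bash
python3 - <<'E'
from h import *
show();print(env.job_done())
E
```

```text
t 48.17 p [ 0.4502 -0.3366  0.1757] phi 99.8 tz [-0.01   0.002 -1.   ] w 0.0002 F [-0.4 -0.4 -0.5] q [-42.1  -2.  107.8  -0.3  74.8 -51.8]
the job is handed in; nothing more can be done
None
```

The job is handed in at about 48 s of the 210 s allowed. No verdict was reported.

**Blanks:** The oblong and the square lie flat in their nests. At the seated top height of 34 mm, both cameras place each of them within 2 mm of the other. No disc was present in either view.

**Bottles:** The short and tall bottles both stand upright on the cork mat. The last pictures show them still standing after the keys were pressed.

**Keys:** I pressed square, then bar, then round. Each went down 8 mm to its stop (18, 17.5 and 22 N), and I lifted off fully before the next. All three looked up in the last side view.

**What disagreed:**
- The square's first two tries to go into its nest met the rim at up to 19 N. A 2.5 mm shift in y fixed it.
- That, and a light touch when placing the oblong, suggests the cameras and the arm differ by about 2–3 mm in y.

In the last pictures the other things on the bench looked unmoved; I did not measure them. The robot was clear of everything at hand-in.

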